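Fetch the preserve jars from behind the canisters for the scanner

TASK

Fetch every preserve jar that stands behind a canister in the rack: move the canister aside, take the jar out, and set it down gently and upright on the tray with its paper label turned square-on towards the scanner bar. Put each canister back in its own bay where it stood; at the end all jars stand on the tray with labels to the scanner, all canisters are in their places, and nothing has been tipped over and nothing else pushed away.

Things in the scene. Friction and masses are not known exactly. Their poses are not given: they have to be found in the camera images.
- rack: fixed wooden rack, 178 deep (x) x 302 wide (y) mm; origin: centre of its underside; -x is the open front, towards the robot. Floor 10 mm thick; four 8 mm dividers along x, top 90 mm above the table, make three 90 mm wide bays centred at its y = -98, 0, +98 mm. Open above and in front; behind, a lip 8 mm thick, its top 30 mm above the table
- tray: fixed flat white tray board, 320 long (its x) x 140 wide (its y), its top 12 mm above the table, no rim; origin at the centre of its underside. The scanner stands beyond its +y edge
- scanner: fixed long grey scanner bar, 320 wide (its y) x 50 deep (its x) x 110 mm high, parallel to the tray's long side; origin at the centre of its underside, 135 mm from the tray's centre line; its black window (full width) is on its -x side and looks across the tray
- canister_low: steel canister, round, 76 mm diameter, 100 mm high to the top of its lid, with a black round knob on the lid; 0.25 to 0.5 kg; origin at the centre of its underside, z up. Stands on the rack's floor in the front of one bay (which bay varies), its axis near the rack's x = -45 mm; too fat to be gripped by the body
- canister_low_knob (a point): grip point on the axis of the canister_low knob, 120 mm above the canister's underside; the knob's grip is 30 mm diameter, from 108 to 132 mm above the underside
- canister_mid: steel canister, round, 76 mm diameter, 114 mm high to the top of its lid, with a black round knob on the lid; 0.25 to 0.5 kg; origin at the centre of its underside, z up. Stands on the rack's floor in the front of one bay (which bay varies), its axis near the rack's x = -45 mm; too fat to be gripped by the body
- canister_mid_knob (a point): grip point on the axis of the canister_mid knob, 134 mm above the canister's underside; the knob's grip is 30 mm diameter, from 122 to 146 mm above the underside
- canister_tall: steel canister, round, 76 mm diameter, 128 mm high to the top of its lid, with a black round knob on the lid; 0.25 to 0.5 kg; origin at the centre of its underside, z up. Stands on the rack's floor in the front of one bay (which bay varies), its axis near the rack's x = -45 mm; too fat to be gripped by the body
- canister_tall_knob (a point): grip point on the axis of the canister_tall knob, 148 mm above the canister's underside; the knob's grip is 30 mm diameter, from 136 to 160 mm above the underside
- jar_a: amber glass jar with steel lid, cylinder 64 mm diameter, 80 high, heavy base, 0.25-0.5 kg; origin: centre of underside, z up; paper label on its -x side, white strip on the lid from centre to label side. At the rear of a bay (rack x about +39 mm), 10 mm behind the canister: fingers fit before and behind it once the canister is away, never between jar and dividers. May be absent
- jar_b: amber glass jar with steel lid, cylinder 64 mm diameter, 80 high, heavy base, 0.25-0.5 kg; origin: centre of underside, z up; paper label on its -x side, white strip on the lid from centre to label side. At the rear of a bay (rack x about +39 mm), 10 mm behind the canister: fingers fit before and behind it once the canister is away, never between jar and dividers. May be absent
- jar_c: amber glass jar with steel lid, cylinder 64 mm diameter, 80 high, heavy base, 0.25-0.5 kg; origin: centre of underside, z up; paper label on its -x side, white strip on the lid from centre to label side. At the rear of a bay (rack x about +39 mm), 10 mm behind the canister: fingers fit before and behind it once the canister is away, never between jar and dividers. May be absent
- cup: bystander: white cup, 56 mm diameter, 58 high (mm); origin on its underside, loose on the table
- syrup: bystander: green bottle, 60 mm diameter, 170 high (mm); origin on its underside, loose on the table
- bowl: bystander: white bowl, 120 mm diameter, 50 high (mm); origin on its underside, loose on the table
- mug: bystander: blue mug, 76 mm diameter, 90 high, handle at its +y (mm); origin on its underside, loose on the table
- spoon: bystander: steel spoon, 170 long, lying along its x (mm); origin on its underside, loose on the table
- cake_server: bystander: cake server, 260 long, lying along its x (mm); origin on its underside, loose on the table
Things that resemble listed ones, but are neither listed nor needed, are in the scene too. Leave any red look-alike of the canister_tall alone. Leave any red look-alike of the canister_mid alone.

How it is judged:
By the outcome, as a careful person would: the job done as asked, in the order asked, and still so for the second after the job is handed in, with the robot touching nothing.
Of jar_a, jar_b, jar_c only 2 to 3 are there at a start; the rules pass over those that are not, and their reading is None.
At some moment in a run one of jar_a, jar_b, jar_c may be knocked a few centimetres aside while the robot is not near it.
It also fails if it takes over 210 s, if anything falls off the work surface, if the arm or the gripper's body presses on something with over 40 N, if the wrist force passes 120 N, or if a joint passes its speed limit or range.

ROBOT

A 6-joint arm with a two-finger parallel gripper is mounted at the origin on the work surface. World frame = base frame: x ahead of the robot, y to its left, z up, the work surface at z = 0. Lengths are in m, angles in rad, forces in N, time in s.
With the tool pointing down it reaches from about 0.3 to 0.875 m from the base axis. Payload 6.4 kg.
Tool frame: the origin (TCP) lies on the centre line of the jaws, within the pads' length; the fingertips stand bot.tips_ahead ahead of it and the grasp point (between the pads) lies 8 mm behind it (bot.tips_ahead is the distance from the TCP to the fingertips, in m); z points along the fingers, y is the line along which they close (so a half turn about z gives the same grasp; the last joint's range is limited). The gripper opens to 85 mm and grips with 20 to 120 N. Pads are 22 mm wide; open, the fingers measure 114 mm over their backs; the gripper's body (76 mm by 85 mm) begins 54 mm behind the grasp point. The pads swing forward as they close: fully open they stand 13 mm farther back than shut.
Start: joints at [0.966, 0.181, 1.607, -0, 1.354, -0.206], TCP at [0.223, 0.53, 0.242] pointing down, gripper open.
Joint ranges: [-2.99, 2.99], [-0.89, 2.07], [0.3, 2.58], [-1.14, 4.28], [0, 2.63], [-3.12, 3.12]. Speed limits (rad/s): [2.57, 2.57, 3.01, 3.14, 3.14, 3.14].

INTERFACE

Orientations are given as a unit quaternion [x, y, z, w].
In Python, from plant import bot, eyes gives the robot as it stands.
- The arm moves only by the shell command python3 -m crank 'ROWS' [FORCE]. ROWS is JSON, one flat list of numbers, 7 for each row, row after row: the shift along the tool's x, y, z scaled (see below), then the turn, a rotation vector about the tool's x, y, z scaled (see below), then the closure, from 0 (fully open) to 1 (shut). In form: [tx, ty, tz, wx, wy, wz, fingers, tx, ty, tz, wx, wy, wz, fingers, ...]. A call has 1 to 20 rows; each row shifts and turns the commanded pose from where the row before left it, along the tool's axes as they then stand; what a row does not reach is not made up. The controller multiplies each number of a shift by 250 mm and each number of a turn by 45 degrees. A row lasts 1/10 s, in which the tool goes at most 50 mm and 8.59 degrees, less where a joint would pass 70% of its speed; a pose out of reach is approached as far as the arm can. A call with a number of a shift or a turn outside -1 to 1 is refused whole. A call with a gripper value outside its range is refused whole. The fingers move at their own pace and stop on an object; FORCE is the grip in N (left out, the last holds). Time passes only in rows, so rows that do not move let the fingers close. It gives the time, the measured TCP pose, the force, the opening and the grip force at its end, in the units of the state.
- bot.get_state(): the state, without advancing time (a new reading comes with each control period).
- eyes.grab_frame(name): name is "side" or "top"; returns a dict with "pixels" (384x512x3 uint8, blue, green, red), "range_z" (384x512 float32, m along the optical axis (not along the pixel's ray), 0 where there is no reading), "camera_matrix" (3x3 intrinsics, pixels), "dist" ([k1, k2, p1, p2, k3] as OpenCV has them; the pictures are not rectified), "eye" and "attitude" of the camera in the world. Camera axes: x right, y down, z forward; pixel columns grow to the right and rows downward; lengths in m; the calibration is good to about 2 mm. A picture is of the moment at which its call begins.
- bot.close_job(): hands the job in; it is judged then, once.
The state is a dict: "time_s": time; "q": joint angles; "dq": joint speeds; "joint_efforts": joint torques, N m; "position": TCP position; "orientation": TCP orientation; "ft_force": force on the tool from outside, world axes, zero at the start; "torque": the same for the moment, N m; "finger_gap": finger opening in m; "finger_force": force on a finger pad.
Only numpy, scipy, OpenCV 4.12 (cv2) and the standard library are available. Lean on these libraries where they do the work, as an engineer would, in place of code of your own. Each camera call takes 0.05 s, during which the arm holds its last target. There are 200 camera calls.

## Working session

There is one attempt and no reset: what is moved stays moved. The work goes in short steps, Python scripts to look and compute and a shell command to move; the robot and the scene stay as the last step left them, time stands still between calls to the robot, and variables do not carry over. Pictures are saved under pics/ and viewed, at most 14 in all, crops included, and the job is handed in when it is done.

```bash
ls; mkdir -p pics
cat > h.py <<'E'
import numpy as np,cv2
from plant import bot,eyes
from scipy.spatial.transform import Rotation as R
def grab(n):
    f=eyes.grab_frame(n); return f
def cloud(f):
    K=np.array(f["camera_matrix"],float);D=np.array(f["dist"],float);h,w=f["range_z"].shape
    u,v=np.meshgrid(np.arange(w),np.arange(h))
    p=cv2.undistortPoints(np.stack([u,v],-1).reshape(-1,1,2).astype(float),K,D).reshape(h,w,2)
    z=f["range_z"]; c=np.dstack([p[...,0]*z,p[...,1]*z,z])
    A=np.array(f["attitude"],float); M=A if A.shape==(3,3) else R.from_quat(A).as_matrix()
    P=c@M.T+np.array(f["eye"]); P[z==0]=np.nan
    return P
E
python3 - <<'E'
from h import *
s=bot.get_state();print({k:np.round(v,3) for k,v in s.items()},bot.tips_ahead)
for n in("top","side"):
    f=grab(n);cv2.imwrite(f"pics/{n}0.png",f["pixels"]);P=cloud(f);np.savez(f"/tmp/{n}0.npz",P=P,im=f["pixels"])
    print(n,f["eye"],f["attitude"],f["camera_matrix"])
    print(np.nanpercentile(P.reshape(-1,3),[1,50,99],axis=0))
E
```

```text
pics
{'time_s': np.float64(0.0), 'q': array([ 0.966,  0.182,  1.608, -0.   ,  1.354, -0.206]), 'dq': array([ 0.001,  0.002,  0.002,  0.002,  0.001, -0.   ]), 'joint_efforts': array([ 0.0000e+00, -4.4488e+01, -3.5133e+01, -0.0000e+00,  9.0000e-03,
        0.0000e+00]), 'position': array([0.223, 0.529, 0.241]), 'orientation': array([ 0.198,  0.98 , -0.001, -0.   ]), 'ft_force': array([ 0.477, -0.499,  0.174]), 'torque': array([ 0.03 ,  0.013, -0.046]), 'finger_force': np.float64(0.0), 'finger_gap': np.float64(0.086)} 0.011
top [0.267804   0.03116533 1.47243658] [-0.6866178   0.72008796 -0.07205217  0.06955443] [[391.80819665   0.         252.08987969]
 [  0.         391.80819665 188.87703903]
 [  0.           0.           1.        ]]
[[-1.42884445e-01 -1.55486447e+00 -7.62735757e-01]
 [ 5.64076983e-01  6.33894523e-03 -3.73649458e-04]
 [ 1.92236402e+00  1.45964841e+00  6.63444918e-01]]
side [-0.14212038 -0.62010246  0.76725306] [ 0.81074618 -0.34586813  0.18385711 -0.43504301] [[359.24404843   0.         255.48110227]
 [  0.         359.24404843 186.68404266]
 [  0.           0.           1.        ]]
[[-0.17512556 -0.67661221 -0.45254612]
 [ 0.58437087  0.01890847  0.01141963]
 [ 1.9454565   2.43055056  0.60614638]]
```

View pics/top0.png

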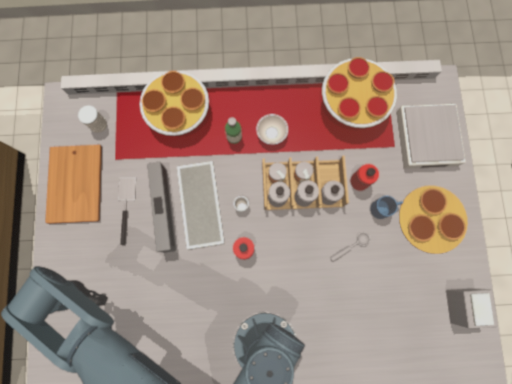

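View pics/side0.png

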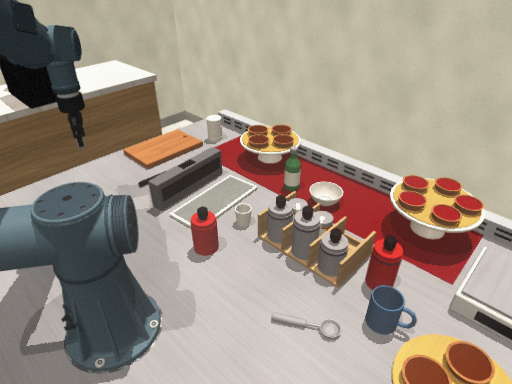

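The top view shows the rack at cols 263–347, rows 157–210, with canisters at (279,193), (308,191) and (333,191). Jar lids show only at (278,172) and (304,171), so the right bay holds no jar. The tray is around (200,205), the scanner at (160,207), the cup at (241,204), and the red look-alikes at (244,248) and (369,175). Next I'll measure these.

```bash
cat > m.py <<'E'
from h import *
import sys
from scipy import ndimage
def top(name="top"):
    f=grab(name);return cloud(f),f["pixels"]
if __name__=="__main__":
    d=np.load("/tmp/top0.npz");P=d["P"];im=d["im"]
    cv2.imwrite("pics/crop0.png",cv2.resize(im[140:260,140:400],None,fx=3,fy=3,interpolation=cv2.INTER_CUBIC))
    b,g,r=[im[...,i].astype(int) for i in range(3)]
    V,U=np.mgrid[:384,:512]
    reg=(U>262)&(U<350)&(V>150)&(V<215)
    z=P[...,2]
    for lo,hi in((.015,.06),(.075,.096),(.1,.115),(.115,.133),(.133,.147),(.147,.156),(.156,.175)):
        L,n=ndimage.label(reg&(z>lo)&(z<hi))
        for i in range(1,n+1):
            m=L==i
            if m.sum()>=8:
                q=P[m];print(lo,hi,m.sum(),"mean",q.mean(0).round(4),"min",q.min(0).round(3),"max",q.max(0).round(3), "bgr",im[m].mean(0).round())
    m=(z>.007)&(z<.018)&(U>172)&(U<230)&(V>155)&(V<255)
    L,n=ndimage.label(m);k=np.argmax(np.bincount(L.ravel())[1:])+1;q=P[L==k]
    print("tray",cv2.minAreaRect(q[:,:2].astype(np.float32)),q[:,2].mean(),len(q))
    m=(z>.095)&(z<.125)&(U>140)&(U<175)&(V>155)&(V<255);q=P[m]
    print("scan",cv2.minAreaRect(q[:,:2].astype(np.float32)),q[:,2].mean())
    m=(z>.082)&(z<.095)&reg&(r>b+40)
    q=P[m];print("rack",cv2.minAreaRect(q[:,:2].astype(np.float32)),len(q))
    for nm,u,v in(("cup",241,204),("red",244,248),("red2",369,175),("syrup",233,128),("bowl",271,130),("mug",384,207)):
        w=(abs(U-u)<16)&(abs(V-v)<16)&(z>.03);q=P[w];print(nm,q.mean(0).round(3),np.percentile(q,2,axis=0).round(3),np.percentile(q,98,axis=0).round(3))
E
python3 m.py
```

```text
0.015 0.06 131 mean [ 0.63   -0.2976  0.0336] min [ 0.554 -0.316  0.015] max [ 0.663 -0.24   0.059] bgr [ 97. 127. 153.]
0.015 0.06 60 mean [ 0.6226 -0.2173  0.0367] min [ 0.568 -0.221  0.015] max [ 0.662 -0.196  0.057] bgr [ 84. 110. 135.]
0.015 0.06 52 mean [ 0.6173 -0.1177  0.0351] min [ 0.539 -0.123  0.016] max [ 0.662 -0.093  0.059] bgr [ 98. 128. 155.]
0.015 0.06 26 mean [ 0.6583 -0.1533  0.0287] min [ 0.654 -0.176  0.022] max [ 0.664 -0.138  0.037] bgr [132. 161. 187.]
0.015 0.06 29 mean [ 0.6588 -0.0505  0.0278] min [ 0.654 -0.073  0.015] max [ 0.664 -0.035  0.037] bgr [129. 158. 184.]
0.015 0.06 41 mean [ 0.5919 -0.1558  0.0378] min [ 0.58  -0.183  0.015] max [ 0.618 -0.142  0.059] bgr [ 83. 102. 128.]
0.015 0.06 31 mean [ 0.5897 -0.0666  0.0399] min [ 0.581 -0.099  0.016] max [ 0.605 -0.046  0.057] bgr [ 86. 104. 130.]
0.015 0.06 43 mean [ 0.5012 -0.1577  0.0376] min [ 0.488 -0.195  0.015] max [ 0.541 -0.138  0.059] bgr [ 87.  97. 110.]
0.015 0.06 21 mean [ 0.504  -0.1212  0.0365] min [ 0.484 -0.126  0.015] max [ 0.533 -0.12   0.059] bgr [ 85. 112. 136.]
0.015 0.06 34 mean 
[... 3449 characters left out ...]
50466918945) 0.012316427373628725 2835
scan ((0.5034118890762329, 0.35266709327697754), (0.3204343318939209, 0.052110906690359116), 5.987381935119629) 0.10954177569967626
rack ((0.5731755495071411, -0.1730189025402069), (0.29976338148117065, 0.17926569283008575), 89.6302261352539) 466
cup [0.51  0.063 0.051] [0.479 0.036 0.031] [0.531 0.088 0.062]
red [0.34  0.059 0.117] [0.307 0.026 0.098] [0.375 0.092 0.149]
red2 [ 0.572 -0.385  0.118] [ 0.543 -0.426  0.039] [ 0.611 -0.357  0.162]
syrup [0.769 0.078 0.11 ] [0.752 0.051 0.037] [0.798 0.106 0.173]
bowl [ 0.804 -0.069  0.043] [ 0.734 -0.123  0.03 ] [ 0.845 -0.013  0.054]
mug [ 0.467 -0.461  0.067] [ 0.43  -0.504  0.033] [ 0.502 -0.421  0.094]
```

View pics/crop0.png

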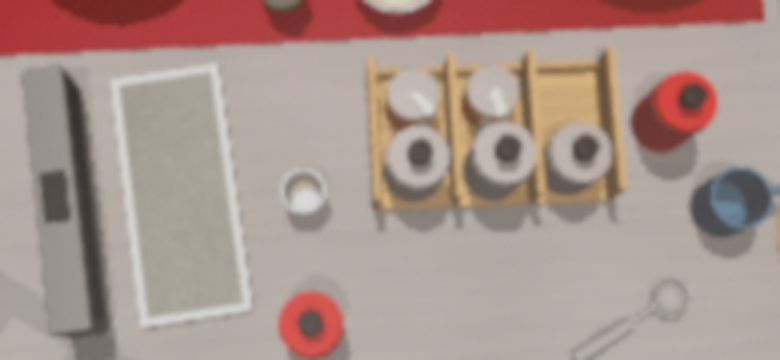

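The crop shows white lid strips on both jars: the left one near (423,101), pointing down and right, and the middle one near (496,98), pointing roughly down. I'll turn the tool, move above the mid canister, and compute the strip angles at the same time.

```bash
cat >> h.py <<'E'
def st():
    s=bot.get_state();M=R.from_quat(s["orientation"]).as_matrix()
    print("t",round(s["time_s"],2),"p",np.round(s["position"],4),"yang",round(np.degrees(np.arctan2(M[1,1],M[0,1])),2),"tilt",np.round(M[:2,2],3),"q6",round(s["q"][5],2),"gap",round(s["finger_gap"],4),"ff",round(s["finger_force"],1),"F",np.round(s["ft_force"],1));return s,M
def to(x,y,z,yang=None):
    s,M=st();d=M.T@(np.array([x,y,z])-s["position"])/.25
    print("shift units",d.round(3))
    if yang is not None:
        a=np.degrees(np.arctan2(M[1,1],M[0,1]));print("wz units",round(-((yang-a+180)%360-180)/45,3))
E
cat > lid.py <<'E'
from h import *
from scipy import ndimage
def lids(P,im,zt=.09,box=((.4,.7),(-.35,.32)),tol=.012):
    """lid blobs at height zt: centre, strip direction (deg)"""
    z=P[...,2];g=im.astype(float).mean(2)
    m=(abs(z-zt)<tol)&(P[...,0]>box[0][0])&(P[...,0]<box[0][1])&(P[...,1]>box[1][0])&(P[...,1]<box[1][1])&(im.max(2).astype(int)-im.min(2)<35)
    L,n=ndimage.label(ndimage.binary_opening(m,np.ones((2,2))))
    for i in range(1,n+1):
        k=L==i
        if not 170<k.sum()<420: continue
        q=P[k][:,:2];c=(q.max(0)+q.min(0))/2;c2=q.mean(0)
        e=np.hypot(*(P[...,:2]-c2).transpose(2,0,1))
        inn=k&(e<.030)
        w=np.clip(g[inn]-np.median(g[inn])-6,0,None);dd=P[inn][:,:2]-c2
        v=(w[:,None]*dd).sum(0)/w.sum()
        C=np.cov(dd.T,aweights=w);ev,E=np.linalg.eigh(C);ax=E[:,1]*np.sign(E[:,1]@v)
        print("lid c",c2.round(4),"mid",c.round(4),"n",k.sum(),"centroid ang",np.degrees(np.arctan2(v[1],v[0])).round(1),"r",np.hypot(*v).round(4),"axis ang",np.degrees(np.arctan2(ax[1],ax[0])).round(1),"ev",np.sqrt(ev).round(4))
if __name__=="__main__":
    import sys
    zt=float(sys.argv[1]) if len(sys.argv)>1 else .09
    f=grab("top");lids(cloud(f),f["pixels"],zt)
E
python3 - <<'E'
from lid import *
d=np.load("/tmp/top0.npz");lids(d["P"],d["im"])
E
python3 -m crank '[0,0,0,0,0,0.186,0, 0,0,0,0,0,0.186,0, 0,0,0,0,0,0.186,0, 0,0,0,0,0,0.186,0, 0,0,0,0,0,0.186,0, 0,0,0,0,0,0.186,0, 0,0,0,0,0,0.186,0, 0,0,0,0,0,0.186,0]' 40
python3 -m crank '[-0.15,0.075,0,0,0,0,0, -0.15,0.075,0,0,0,0,0, -0.15,0.075,0,0,0,0,0, -0.15,0.075,0,0,0,0,0, -0.15,0.075,0,0,0,0,0, -0.15,0.075,0,0,0,0,0, -0.15,0.075,0,0,0,0,0, -0.15,0.075,0,0,0,0,0, -0.15,0.075,0,0,0,0,0, -0.15,0.075,0,0,0,0,0, -0.15,0.075,0,0,0,0,0, -0.15,0.075,0,0,0,0,0, -0.15,0.075,0,0,0,0,0, -0.15,0.075,0,0,0,0,0, -0.15,0.075,0,0,0,0,0, -0.15,0.075,0,0,0,0,0, 0,0,0,0,0,0,0]'
python3 -c "
from h import *;to(.527,-.0756,.2,0)"
```

```text
lid c [ 0.6104 -0.1729] mid [ 0.6113 -0.1731] n 230 centroid ang -162.3 r 0.0134 axis ang -166.2 ev [0.0038 0.0086]
lid c [ 0.6117 -0.0752] mid [ 0.6133 -0.0745] n 231 centroid ang -138.6 r 0.0152 axis ang -139.7 ev [0.0033 0.0086]
time_s: 0.9
position: [0.2231, 0.5296, 0.2417]
orientation: [0.708, 0.706, -0.001, 0.0]
ft_force: [0.3, -0.6, 0.4]
finger_gap: 0.0853
finger_force: 0.0
time_s: 2.6
position: [0.5266, -0.0734, 0.2419]
orientation: [0.708, 0.707, -0.0, 0.001]
ft_force: [-0.4, 0.0, -0.8]
finger_gap: 0.0854
finger_force: 0.0
t 2.6 p [ 0.5266 -0.0734  0.2419] yang -0.07 tilt [ 0.    -0.001] q6 -0.36 gap 0.0854 ff 0.0 F [-0.4  0.  -0.8]
shift units [-0.008  0.001  0.168]
wz units -0.002
```

```bash
python3 -m crank '[-0.009,0.001,0.05,0,0,0,0, 0,0,0.05,0,0,0,0, 0,0,0.05,0,0,0,0, 0,0,0.05,0,0,0,0, 0,0,0.05,0,0,0,0, 0,0,0.05,0,0,0,0, 0,0,0.05,0,0,0,0, 0,0,0.025,0,0,0,0, 0,0,0.02,0,0,0,0, 0,0,0,0,0,0,0, 0,0,0,0,0,0,0]'
python3 -m crank '[0,0,0,0,0,0,0.5, 0,0,0,0,0,0,0.5, 0,0,0,0,0,0,0.5,0,0,0,0,0,0,1, 0,0,0,0,0,0,1, 0,0,0,0,0,0,1, 0,0,0,0,0,0,1, 0,0,0,0,0,0,1, 0,0,0,0,0,0,1, 0,0,0,0,0,0,1]' 60
python3 -c "
from h import *;to(.527,-.0756,.25,0);print(bot.tips_ahead)"
```

```text
time_s: 3.7
position: [0.5258, -0.0715, 0.1439]
orientation: [0.706, 0.708, 0.0, 0.0]
ft_force: [-0.5, -0.5, 0.6]
finger_gap: 0.0856
finger_force: 0.0
time_s: 4.7
position: [0.5261, -0.0715, 0.1441]
orientation: [0.706, 0.708, 0.0, 0.001]
ft_force: [3.0, 0.3, 5.1]
finger_gap: 0.0283
finger_force: 59.5
t 4.7 p [ 0.5261 -0.0715  0.1441] yang 0.19 tilt [ 0.001 -0.   ] q6 -0.36 gap 0.0283 ff 59.5 F [3.  0.3 5.1]
shift units [-0.017  0.004 -0.424]
wz units 0.004
0.011
```

```bash
python3 -m crank '[0,0,-0.01,0,0,0,1, 0,0,-0.02,0,0,0,1, 0,0,-0.03,0,0,0,1, 0,0,-0.04,0,0,0,1, 0,0,-0.05,0,0,0,1, 0,0,-0.05,0,0,0,1, 0,0,-0.05,0,0,0,1, 0,0,-0.05,0,0,0,1, 0,0,-0.05,0,0,0,1, 0,0,-0.05,0,0,0,1, 0,0,-0.04,0,0,0,1, 0,0,0,0,0,0,1]'
python3 -m crank '[0,-0.05,0,0,0,0,1, 0,-0.05,0,0,0,0,1, 0,-0.05,0,0,0,0,1, 0,-0.05,0,0,0,0,1, 0,-0.05,0,0,0,0,1, 0,-0.05,0,0,0,0,1, 0,-0.05,0,0,0,0,1, 0,-0.05,0,0,0,0,1, 0,-0.05,0,0,0,0,1, 0,-0.05,0,0,0,0,1, 0,0,0,0,0,0,1]'
python3 -m crank '[0,0,0.06,0,0,0,1, 0,0,0.06,0,0,0,1, 0,0,0.06,0,0,0,1, 0,0,0.06,0,0,0,1, 0,0,0.06,0,0,0,1, 0,0,0.06,0,0,0,1, 0,0,0.04,0,0,0,1, 0,0,0.02,0,0,0,1, 0,0,0.02,0,0,0,1, 0,0,0.01,0,0,0,1, 0,0,0.01,0,0,0,1, 0,0,0.01,0,0,0,1, 0,0,0.005,0,0,0,1, 0,0,0.003,0,0,0,1, 0,0,0,0,0,0,1, 0,0,0,0,0,0,1]'
python3 -c "
from h import *;st();f=grab('side');cv2.imwrite('pics/s1.png',f['pixels'])"
```

```text
time_s: 5.9
position: [0.5265, -0.0717, 0.2556]
orientation: [0.706, 0.708, 0.001, 0.002]
ft_force: [1.0, -0.6, -3.1]
finger_gap: 0.0285
finger_force: 59.6
time_s: 7.0
position: [0.399, -0.0716, 0.2534]
orientation: [0.706, 0.708, -0.0, -0.0]
ft_force: [0.9, 0.5, -3.6]
finger_gap: 0.0282
finger_force: 59.8
time_s: 8.6
position: [0.4006, -0.0718, 0.1342]
orientation: [0.706, 0.708, 0.0, 0.0]
ft_force: [0.2, -0.3, -3.6]
finger_gap: 0.0284
finger_force: 60.1
t 8.6 p [ 0.4006 -0.0718  0.1342] yang 0.19 tilt [ 0. -0.] q6 -0.47 gap 0.0284 ff 60.1 F [ 0.2 -0.3 -3.6]
```

View pics/s1.png

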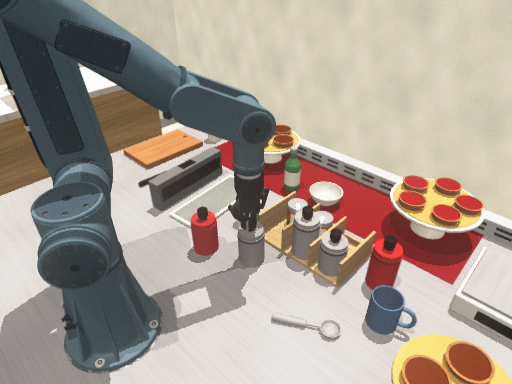

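The side picture shows the canister held just above the table at (250,247), clear of the rack and the red can at (205,235). I'll lower it until it touches.

```bash
python3 -m crank '[0,0,0.003,0,0,0,1, 0,0,0,0,0,0,1]'; python3 -m crank '[0,0,0.004,0,0,0,1, 0,0,0,0,0,0,1]'; python3 -m crank '[0,0,0.004,0,0,0,1, 0,0,0,0,0,0,1]'
```

```text
time_s: 8.85
position: [0.401, -0.072, 0.1339]
orientation: [0.706, 0.708, 0.0, 0.001]
ft_force: [-0.6, 0.2, 3.0]
finger_gap: 0.0283
finger_force: 60.5
time_s: 9.05
position: [0.4016, -0.0722, 0.1337]
orientation: [0.706, 0.708, 0.0, 0.001]
ft_force: [-1.8, 1.6, 9.5]
finger_gap: 0.0279
finger_force: 61.0
time_s: 9.25
position: [0.402, -0.0723, 0.1336]
orientation: [0.706, 0.708, 0.001, 0.001]
ft_force: [-2.7, 3.3, 16.9]
finger_gap: 0.0285
finger_force: 61.8
```

```bash
python3 -m crank '[0,0,-0.008,0,0,0,1, 0,0,0,0,0,0,0.5, 0,0,0,0,0,0,0, 0,0,0,0,0,0,0, 0,0,0,0,0,0,0, 0,0,0,0,0,0,0, 0,0,-0.05,0,0,0,0, 0,0,-0.05,0,0,0,0, 0,0,-0.06,0,0,0,0, 0,0,-0.06,0,0,0,0, 0,0,-0.06,0,0,0,0, 0,0,-0.06,0,0,0,0, 0,0,-0.06,0,0,0,0, 0,0,-0.04,0,0,0,0, 0,0,0,0,0,0,0]'
python3 -c "
from lid import *
st();f=grab('top');cv2.imwrite('pics/t2.png',f['pixels']);lids(cloud(f),f['pixels']);to(.612,-.0752,.2,0)"
```

```text
time_s: 10.75
position: [0.4013, -0.0721, 0.2446]
orientation: [0.706, 0.708, 0.0, 0.001]
ft_force: [-0.3, -0.4, -0.4]
finger_gap: 0.0854
finger_force: 0.0
t 10.75 p [ 0.4013 -0.0721  0.2446] yang 0.19 tilt [ 0.002 -0.001] q6 -0.47 gap 0.0854 ff 0.0 F [-0.3 -0.4 -0.4]
lid c [ 0.6107 -0.1729] mid [ 0.6123 -0.1728] n 231 centroid ang -162.4 r 0.0136 axis ang -166.0 ev [0.0039 0.0086]
lid c [ 0.6115 -0.0756] mid [ 0.6139 -0.0743] n 233 centroid ang -138.3 r 0.0147 axis ang -138.3 ev [0.0034 0.0085]
t 10.8 p [ 0.4008 -0.0719  0.2435] yang 0.19 tilt [ 0.001 -0.   ] q6 -0.47 gap 0.0856 ff 0.0 F [ 0.8 -0.   0.1]
shift units [-0.016  0.845  0.175]
wz units 0.004
```

View pics/t2.png

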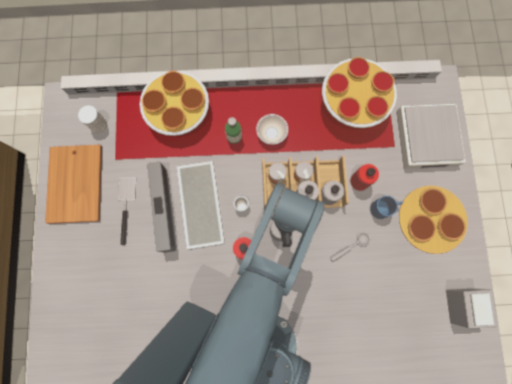

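```bash
python3 -m crank '[-0.007,0.065,0,0,0,0,0, -0.007,0.065,0,0,0,0,0, 0,0.065,0,0,0,0,0, 0,0.065,0,0,0,0,0, 0,0.065,0,0,0,0,0, 0,0.065,0,0,0,0,0, 0,0.065,0,0,0,0,0, 0,0.065,0,0,0,0,0, 0,0.065,0,0,0,0,0, 0,0.065,0,0,0,0,0, 0,0.065,0,0,0,0,0, 0,0.065,0,0,0,0,0, 0,0.065,0,0,0,0,0, 0,0,0,0,0,0,0, 0,0,0,0,0,0,0]'
python3 -c "
from h import *;to(.612,-.0755,.057,0)"
```

```text
time_s: 12.3
position: [0.611, -0.0744, 0.2418]
orientation: [0.706, 0.708, -0.001, -0.001]
ft_force: [0.3, 0.0, -0.8]
finger_gap: 0.0857
finger_force: 0.0
t 12.3 p [ 0.611  -0.0744  0.2418] yang 0.2 tilt [-0.003  0.001] q6 -0.32 gap 0.0857 ff 0.0 F [ 0.3  0.  -0.8]
shift units [-0.005  0.006  0.739]
wz units 0.005
```

```bash
python3 -m crank '[-0.004,0.006,0.06,0,0,0,0, 0,0,0.06,0,0,0,0, 0,0,0.06,0,0,0,0, 0,0,0.06,0,0,0,0, 0,0,0.06,0,0,0,0, 0,0,0.06,0,0,0,0, 0,0,0.06,0,0,0,0, 0,0,0.05,0,0,0,0, 0,0,0.05,0,0,0,0, 0,0,0.05,0,0,0,0, 0,0,0.05,0,0,0,0, 0,0,0.05,0,0,0,0, 0,0,0.04,0,0,0,0, 0,0,0.03,0,0,0,0, 0,0,0,0,0,0,0]'
python3 -m crank '[0,0,0,0,0,0,0.15, 0,0,0,0,0,0,0.15, 0,0,0,0,0,0,0.25, 0,0,0,0,0,0,0.25, 0,0,0,0,0,0,0.4, 0,0,0,0,0,0,0.4, 0,0,0,0,0,0,0.4, 0,0,0,0,0,0,0.4]' 50
python3 -c "
from h import *;st()"
```

```text
time_s: 13.8
position: [0.6125, -0.0753, 0.0569]
orientation: [0.706, 0.708, -0.0, -0.001]
ft_force: [0.3, -0.4, -0.2]
finger_gap: 0.0852
finger_force: 0.0
time_s: 14.6
position: [0.6138, -0.0757, 0.0591]
orientation: [0.706, 0.708, 0.0, 0.001]
ft_force: [-1.3, 1.0, 5.1]
finger_gap: 0.063
finger_force: 55.9
t 14.6 p [ 0.6138 -0.0757  0.0591] yang 0.19 tilt [ 0.001 -0.   ] q6 -0.32 gap 0.063 ff 55.9 F [-1.3  1.   5.1]
```

```bash
python3 -m crank '[0,0,-0.01,0,0,0,0.4, 0,0,-0.02,0,0,0,0.4, 0,0,-0.03,0,0,0,0.4, 0,0,-0.04,0,0,0,0.4, 0,0,-0.05,0,0,0,0.4, 0,0,-0.05,0,0,0,0.4, 0,0,-0.05,0,0,0,0.4, 0,0,-0.05,0,0,0,0.4, 0,0,-0.05,0,0,0,0.4, 0,0,-0.05,0,0,0,0.4, 0,0,-0.05,0,0,0,0.4, 0,0,-0.03,0,0,0,0.4, 0,0,-0.02,0,0,0,0.4, 0,0,0,0,0,0,0.4]'
python3 -m crank '[0.03,-0.005,0,0,0,0,0.4, 0.07,-0.005,0,0,0,0,0.4, 0.08,-0.005,0,0,0,0,0.4, 0.08,-0.005,0,0,0,0,0.4, 0.08,-0.005,0,0,0,0,0.4, 0.08,-0.005,0,0,0,0,0.4, 0.08,-0.005,0,0,0,0,0.4, 0.08,-0.005,0,0,0,0,0.4, 0.08,-0.005,0,0,0,0,0.4, 0.08,-0.005,0,0,0,0,0.4, 0.08,-0.005,0,0,0,0,0.4, 0.08,-0.005,0,0,0,0,0.4, 0.08,-0.005,0,0,0,0,0.4, 0.08,-0.005,0,0,0,0,0.4, 0.08,-0.005,0,0,0,0,0.4, 0.05,-0.005,0,0,0,0,0.4, 0.023,0,0,0,0,0,0.4, 0,0,0,0,0,0,0.4]'
python3 -m crank '[0,0,0,0,0,0.185,0.4, 0,0,0,0,0,0.185,0.4, 0,0,0,0,0,0.185,0.4, 0,0,0,0,0,0.185,0.4, 0,0,0,0,0,0.185,0.4, 0,0,0,0,0,0.185,0.4, 0,0,0,0,0,0.185,0.4, 0,0,0,0,0,0.185,0.4, 0,0,0,0,0,0.185,0.4, 0,0,0,0,0,0.185,0.4, 0,0,0,0,0,0.185,0.4, 0,0,0,0,0,0.185,0.4, 0,0,0,0,0,0.185,0.4, 0,0,0,0,0,0.185,0.4, 0,0,0,0,0,0.185,0.4, 0,0,0,0,0,0,0.4]'
python3 -c "
from h import *;to(.594,.2275,.061,-124.8+.2)"
```

```text
time_s: 16.0
position: [0.6136, -0.0757, 0.184]
orientation: [0.706, 0.708, 0.0, 0.0]
ft_force: [-0.2, -0.0, -2.8]
finger_gap: 0.0627
finger_force: 55.5
time_s: 17.8
position: [0.5918, 0.2285, 0.183]
orientation: [0.705, 0.709, -0.0, -0.0]
ft_force: [0.6, -0.5, -4.0]
finger_gap: 0.0636
finger_force: 55.5
time_s: 19.4
position: [0.5924, 0.2266, 0.1832]
orientation: [0.954, -0.299, -0.0, 0.0]
ft_force: [0.0, 0.0, -3.4]
finger_gap: 0.063
finger_force: 55.4
t 19.4 p [0.5924 0.2266 0.1832] yang -124.82 tilt [-0. -0.] q6 2.36 gap 0.063 ff 55.4 F [ 0.   0.  -3.4]
shift units [ 0.003 -0.007  0.489]
wz units -0.005
```

```bash
python3 -m crank '[0,0,0.05,0,0,0,0.4, 0,0,0.06,0,0,0,0.4, 0,0,0.06,0,0,0,0.4, 0,0,0.06,0,0,0,0.4, 0,0,0.06,0,0,0,0.4, 0,0,0.06,0,0,0,0.4, 0,0,0.04,0,0,0,0.4, 0,0,0.03,0,0,0,0.4, 0,0,0.02,0,0,0,0.4, 0,0,0.02,0,0,0,0.4, 0,0,0.01,0,0,0,0.4, 0,0,0.008,0,0,0,0.4, 0,0,0.004,0,0,0,0.4, 0,0,0,0,0,0,0.4, 0,0,0,0,0,0,0.4]'
python3 -m crank '[0,0,0.003,0,0,0,0.4, 0,0,0,0,0,0,0.4]'; python3 -m crank '[0,0,0.003,0,0,0,0.4, 0,0,0,0,0,0,0.4]';python3 -m crank '[0,0,0.003,0,0,0,0.4, 0,0,0,0,0,0,0.4]'
```

```text
time_s: 20.9
position: [0.5925, 0.2277, 0.0631]
orientation: [0.955, -0.298, 0.0, -0.0]
ft_force: [1.2, -0.6, -4.4]
finger_gap: 0.0629
finger_force: 55.6
time_s: 21.1
position: [0.5923, 0.2276, 0.0621]
orientation: [0.955, -0.298, 0.0, -0.0]
ft_force: [-0.8, -0.7, -4.0]
finger_gap: 0.0632
finger_force: 55.6
time_s: 21.3
position: [0.5922, 0.2276, 0.0612]
orientation: [0.955, -0.298, -0.0, 0.0]
ft_force: [0.4, 0.2, -2.9]
finger_gap: 0.0629
finger_force: 55.6
time_s: 21.5
position: [0.5923, 0.2276, 0.0611]
orientation: [0.955, -0.298, -0.0, 0.0]
ft_force: [-3.5, -1.4, 4.4]
finger_gap: 0.0631
finger_force: 56.2
```

```bash
python3 -m crank '[0,0,0,0,0,0,0.3, 0,0,0,0,0,0,0.2, 0,0,0,0,0,0,0.1, 0,0,0,0,0,0,0, 0,0,0,0,0,0,0, 0,0,0,0,0,0,0, 0,0,0,0,0,0,0, 0,0,-0.03,0,0,0,0, 0,0,-0.05,0,0,0,0, 0,0,-0.06,0,0,0,0, 0,0,-0.07,0,0,0,0, 0,0,-0.07,0,0,0,0, 0,0,-0.07,0,0,0,0, 0,0,-0.07,0,0,0,0, 0,0,-0.07,0,0,0,0, 0,0,-0.07,0,0,0,0, 0,0,-0.07,0,0,0,0, 0,0,-0.07,0,0,0,0, 0,0,0,0,0,0,0]'
python3 -m crank '[0,0,0,0,0,-0.185,0, 0,0,0,0,0,-0.185,0, 0,0,0,0,0,-0.185,0, 0,0,0,0,0,-0.185,0, 0,0,0,0,0,-0.185,0, 0,0,0,0,0,-0.185,0, 0,0,0,0,0,-0.185,0, 0,0,0,0,0,-0.185,0, 0,0,0,0,0,-0.185,0, 0,0,0,0,0,-0.185,0, 0,0,0,0,0,-0.185,0, 0,0,0,0,0,-0.185,0, 0,0,0,0,0,-0.185,0, 0,0,0,0,0,-0.185,0, 0,0,0,0,0,-0.185,0, 0,0,0,0,0,0,0]'
python3 -m crank '[-0.08,-0.05,0,0,0,0,0, -0.08,-0.05,0,0,0,0,0, -0.08,-0.05,0,0,0,0,0, -0.08,-0.05,0,0,0,0,0, -0.08,-0.05,0,0,0,0,0, -0.08,-0.05,0,0,0,0,0, -0.08,-0.05,0,0,0,0,0, -0.08,-0.05,0,0,0,0,0, -0.08,-0.05,0,0,0,0,0, -0.08,-0.05,0,0,0,0,0, -0.08,-0.05,0,0,0,0,0, -0.08,-0.05,0,0,0,0,0, -0.08,-0.05,0,0,0,0,0, -0.08,-0.05,0,0,0,0,0, -0.08,-0.05,0,0,0,0,0, 0,0,0,0,0,0,0]'
cat > look.py <<'E'
from lid import *
import sys
def look(name,zs=(.09,)):
    f=grab('top');P=cloud(f)
    for z in zs: lids(P,f['pixels'],z,tol=.009)
    if name: cv2.imwrite(f'pics/{name}.png',cv2.resize(f['pixels'][130:270,130:400],None,fx=2.9,fy=2.9,interpolation=cv2.INTER_CUBIC))
if __name__=="__main__": look(sys.argv[1] if len(sys.argv)>1 else None)
E
python3 look.py t3; python3 -c "
from h import *;to(.401,-.0721,.25,.2)"
```

```text
time_s: 23.4
position: [0.5942, 0.228, 0.2405]
orientation: [0.955, -0.298, 0.003, -0.002]
ft_force: [1.2, -0.2, 0.7]
finger_gap: 0.0855
finger_force: 0.0
time_s: 25.0
position: [0.592, 0.2276, 0.2353]
orientation: [0.705, 0.709, -0.0, -0.0]
ft_force: [0.5, 0.7, -0.3]
finger_gap: 0.0852
finger_force: 0.0
time_s: 26.6
position: [0.4048, -0.0745, 0.2356]
orientation: [0.708, 0.706, -0.0, 0.0]
ft_force: [0.6, -0.7, -0.1]
finger_gap: 0.0856
finger_force: 0.0
lid c [ 0.6013 -0.1598] mid [ 0.602  -0.1606] n 225 centroid ang -166.5 r 0.0141 axis ang -166.5 ev [0.0041 0.0084]
lid c [0.5916 0.2255] mid [0.5913 0.2269] n 240 centroid ang 91.0 r 0.0147 axis ang 94.0 ev [0.0034 0.0075]
t 26.65 p [ 0.4054 -0.0737  0.2357] yang -0.14 tilt [ 0.001 -0.   ] q6 -0.47 gap 0.0856 ff 0.0 F [ 0.2  0.4 -0.1]
shift units [ 0.006 -0.018 -0.057]
wz units -0.008
```

View pics/t3.png

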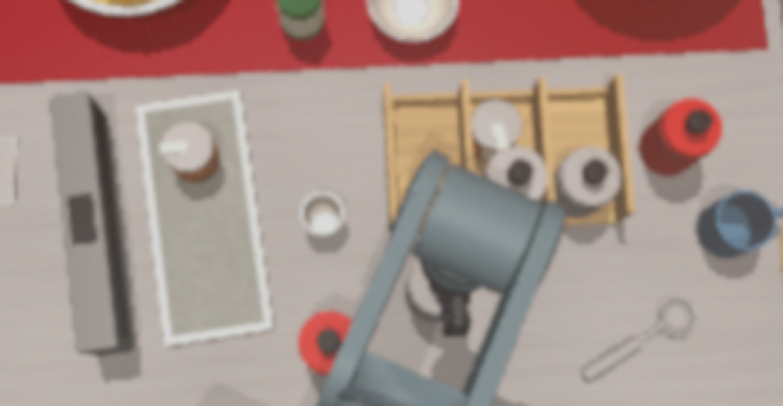

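Jar 1 stands on the tray at crop (188,148), its strip pointing at the scanner. The middle jar has been knocked to about (0.601,-0.160) and is still upright behind the tall canister. Next I'll return the mid canister.

```bash
python3 -m crank '[0.006,-0.017,0,0,0,-0.007,0, 0,0,0.05,0,0,0,0, 0,0,0.05,0,0,0,0, 0,0,0.06,0,0,0,0, 0,0,0.06,0,0,0,0, 0,0,0.06,0,0,0,0, 0,0,0.05,0,0,0,0, 0,0,0.04,0,0,0,0, 0,0,0.02,0,0,0,0, 0,0,0.014,0,0,0,0, 0,0,0,0,0,0,0, 0,0,0,0,0,0,0]'
python3 -c "
from h import *;st()"
python3 -m crank '[0,0,0,0,0,0,0.5, 0,0,0,0,0,0,0.5, 0,0,0,0,0,0,0.5, 0,0,0,0,0,0,1, 0,0,0,0,0,0,1, 0,0,0,0,0,0,1, 0,0,0,0,0,0,1, 0,0,0,0,0,0,1, 0,0,0,0,0,0,1]' 60
python3 -m crank '[0,0,-0.01,0,0,0,1, 0,0,-0.02,0,0,0,1, 0,0,-0.03,0,0,0,1, 0,0,-0.04,0,0,0,1, 0,0,-0.05,0,0,0,1, 0,0,-0.06,0,0,0,1, 0,0,-0.06,0,0,0,1, 0,0,-0.06,0,0,0,1, 0,0,-0.06,0,0,0,1, 0,0,-0.05,0,0,0,1, 0,0,-0.04,0,0,0,1, 0,0,0,0,0,0,1]'
python3 -c "
from h import *;to(.5263,-.0716,.1441,.2)"
```

```text
time_s: 27.85
position: [0.4018, -0.0716, 0.1349]
orientation: [0.704, 0.71, 0.0, 0.0]
ft_force: [0.6, 0.4, -0.6]
finger_gap: 0.0855
finger_force: 0.0
t 27.85 p [ 0.4018 -0.0716  0.1349] yang 0.51 tilt [ 0.001 -0.   ] q6 -0.48 gap 0.0855 ff 0.0 F [ 0.6  0.4 -0.6]
time_s: 28.75
position: [0.402, -0.0717, 0.1349]
orientation: [0.704, 0.71, 0.0, 0.001]
ft_force: [2.1, 1.0, 5.3]
finger_gap: 0.0282
finger_force: 59.3
time_s: 29.95
position: [0.4023, -0.0719, 0.2562]
orientation: [0.704, 0.71, 0.0, 0.001]
ft_force: [0.3, 0.5, -4.9]
finger_gap: 0.0284
finger_force: 59.6
t 29.95 p [ 0.4023 -0.0719  0.2562] yang 0.51 tilt [ 0.003 -0.001] q6 -0.48 gap 0.0284 ff 59.6 F [ 0.3  0.5 -4.9]
shift units [-0.003  0.495  0.45 ]
wz units 0.007
```

```bash
python3 -m crank '[-0.002,0.05,0,0,0,0.007,1, 0,0.05,0,0,0,0,1, 0,0.05,0,0,0,0,1, 0,0.05,0,0,0,0,1, 0,0.05,0,0,0,0,1, 0,0.05,0,0,0,0,1, 0,0.05,0,0,0,0,1, 0,0.05,0,0,0,0,1, 0,0.05,0,0,0,0,1, 0,0.045,0,0,0,0,1, 0,0,0,0,0,0,1, 0,0,0,0,0,0,1]'
python3 -c "
from h import *;to(.5263,-.0716,.1441,.2)"
python3 -m crank '[0,0,0.04,0,0,0,1, 0,0,0.06,0,0,0,1, 0,0,0.06,0,0,0,1, 0,0,0.06,0,0,0,1, 0,0,0.06,0,0,0,1, 0,0,0.04,0,0,0,1, 0,0,0.03,0,0,0,1, 0,0,0.03,0,0,0,1, 0,0,0.02,0,0,0,1, 0,0,0.02,0,0,0,1, 0,0,0.01,0,0,0,1, 0,0,0.005,0,0,0,1, 0,0,0,0,0,0,1, 0,0,0,0,0,0,1]'
python3 -c "
from h import *;to(.5263,-.0716,.1441,.2)"
python3 -m crank '[0,0,0.003,0,0,0,1, 0,0,0,0,0,0,1]';python3 -m crank '[0,0,0.003,0,0,0,1, 0,0,0,0,0,0,1]'
```

```text
time_s: 31.15
position: [0.5252, -0.0714, 0.2543]
orientation: [0.706, 0.708, -0.0, -0.0]
ft_force: [-0.8, 0.4, -4.5]
finger_gap: 0.028
finger_force: 59.9
t 31.15 p [ 0.5252 -0.0714  0.2543] yang 0.21 tilt [-0.001  0.   ] q6 -0.36 gap 0.028 ff 59.9 F [-0.8  0.4 -4.5]
shift units [-0.001  0.005  0.441]
wz units 0.0
time_s: 32.55
position: [0.5255, -0.0716, 0.1461]
orientation: [0.706, 0.708, 0.0, 0.0]
ft_force: [0.6, 0.0, -2.9]
finger_gap: 0.0281
finger_force: 59.9
t 32.55 p [ 0.5255 -0.0716  0.1461] yang 0.19 tilt [ 0.001 -0.   ] q6 -0.36 gap 0.0281 ff 59.9 F [ 0.6  0.  -2.9]
shift units [-0.     0.003  0.008]
wz units -0.0
time_s: 32.75
position: [0.5253, -0.0715, 0.1451]
orientation: [0.706, 0.708, 0.0, 0.0]
ft_force: [-0.1, -0.3, -4.0]
finger_gap: 0.0281
finger_force: 59.9
time_s: 32.95
position: [0.5257, -0.0717, 0.145]
orientation: [0.706, 0.708, 0.0, 0.0]
ft_force: [0.1, -0.0, 0.8]
finger_gap: 0.028
finger_force: 60.5
```

```bash
python3 -m crank '[0,0,0,0,0,0,0.5, 0,0,0,0,0,0,0, 0,0,0,0,0,0,0, 0,0,0,0,0,0,0, 0,0,0,0,0,0,0, 0,0,-0.04,0,0,0,0, 0,0,-0.06,0,0,0,0, 0,0,-0.06,0,0,0,0, 0,0,-0.06,0,0,0,0, 0,0,-0.06,0,0,0,0, 0,0,-0.06,0,0,0,0, 0,0,-0.06,0,0,0,0, 0,0,0,0,0,0,0]'
python3 -m crank '[-0.06,0,0,0,0,0,0, -0.06,0,0,0,0,0,0, -0.06,0,0,0,0,0,0, -0.06,0,0,0,0,0,0, -0.06,0,0,0,0,0,0, -0.06,0,0,0,0,0,0, -0.052,0,0,0,0,0,0, 0,0,0,0,0,0,0, 0,0,0,0,0,0,0]'
python3 look.py; python3 -c "
from h import *;to(.525,-.1745,.158,0)"
```

```text
time_s: 34.25
position: [0.5267, -0.072, 0.2474]
orientation: [0.706, 0.708, 0.001, 0.002]
ft_force: [0.1, -0.0, -0.3]
finger_gap: 0.0853
finger_force: 0.0
time_s: 35.15
position: [0.5255, -0.1747, 0.2441]
orientation: [0.706, 0.708, 0.0, -0.0]
ft_force: [-0.1, -0.3, 0.1]
finger_gap: 0.0854
finger_force: 0.0
lid c [0.5916 0.2257] mid [0.5913 0.2257] n 243 centroid ang 89.6 r 0.0154 axis ang 91.2 ev [0.0035 0.0076]
t 35.2 p [ 0.5256 -0.1743  0.2442] yang 0.19 tilt [-0.  0.] q6 -0.54 gap 0.0855 ff 0.0 F [-0.3 -0.3  0.3]
shift units [-0.001 -0.002  0.345]
wz units 0.004
```

```bash
python3 -m crank '[0,-0.002,0.05,0,0,0,0, 0,0,0.05,0,0,0,0, 0,0,0.05,0,0,0,0, 0,0,0.05,0,0,0,0, 0,0,0.05,0,0,0,0, 0,0,0.05,0,0,0,0, 0,0,0.03,0,0,0,0, 0,0,0.014,0,0,0,0, 0,0,0,0,0,0,0, 0,0,0,0,0,0,0]'
python3 -c "
from h import *;st()"
python3 -m crank '[0,0,0,0,0,0,0.5, 0,0,0,0,0,0,0.5, 0,0,0,0,0,0,0.5,0,0,0,0,0,0,1, 0,0,0,0,0,0,1, 0,0,0,0,0,0,1, 0,0,0,0,0,0,1, 0,0,0,0,0,0,1, 0,0,0,0,0,0,1, 0,0,0,0,0,0,1]' 60
python3 -m crank '[0,0,-0.01,0,0,0,1, 0,0,-0.02,0,0,0,1, 0,0,-0.03,0,0,0,1, 0,0,-0.04,0,0,0,1, 0,0,-0.05,0,0,0,1, 0,0,-0.05,0,0,0,1, 0,0,-0.05,0,0,0,1, 0,0,-0.05,0,0,0,1, 0,0,-0.05,0,0,0,1, 0,0,-0.05,0,0,0,1, 0,0,-0.04,0,0,0,1, 0,0,0,0,0,0,1]'
python3 -m crank '[0,-0.05,0,0,0,0,1, 0,-0.05,0,0,0,0,1, 0,-0.05,0,0,0,0,1, 0,-0.05,0,0,0,0,1, 0,-0.05,0,0,0,0,1, 0,-0.05,0,0,0,0,1, 0,-0.05,0,0,0,0,1, 0,-0.05,0,0,0,0,1, 0,-0.05,0,0,0,0,1, 0,-0.05,0,0,0,0,1, 0,0,0,0,0,0,1, 0,0,0,0,0,0,1]'
```

```text
time_s: 36.2
position: [0.5255, -0.1748, 0.1588]
orientation: [0.706, 0.708, 0.0, 0.0]
ft_force: [1.0, 0.3, 0.4]
finger_gap: 0.0854
finger_force: 0.0
t 36.2 p [ 0.5255 -0.1748  0.1588] yang 0.19 tilt [ 0.001 -0.   ] q6 -0.54 gap 0.0854 ff 0.0 F [1.  0.3 0.4]
time_s: 37.2
position: [0.5255, -0.1747, 0.1588]
orientation: [0.706, 0.708, 0.0, 0.001]
ft_force: [1.5, -0.3, 6.0]
finger_gap: 0.0278
finger_force: 59.5
time_s: 38.4
position: [0.526, -0.175, 0.2704]
orientation: [0.706, 0.708, 0.0, 0.002]
ft_force: [0.1, 0.8, -3.0]
finger_gap: 0.0283
finger_force: 59.4
time_s: 39.6
position: [0.4001, -0.1751, 0.2685]
orientation: [0.706, 0.708, 0.0, 0.0]
ft_force: [-0.1, -0.6, -2.4]
finger_gap: 0.0281
finger_force: 59.7
```

```bash
python3 -m crank '[0,0,0.06,0,0,0,1, 0,0,0.06,0,0,0,1, 0,0,0.06,0,0,0,1, 0,0,0.06,0,0,0,1, 0,0,0.06,0,0,0,1, 0,0,0.06,0,0,0,1, 0,0,0.04,0,0,0,1, 0,0,0.02,0,0,0,1, 0,0,0.02,0,0,0,1, 0,0,0.01,0,0,0,1, 0,0,0.01,0,0,0,1, 0,0,0.01,0,0,0,1, 0,0,0.006,0,0,0,1, 0,0,0,0,0,0,1, 0,0,0,0,0,0,1]'
python3 -m crank '[0,0,0.004,0,0,0,1, 0,0,0,0,0,0,1]'; python3 -m crank '[0,0,0.003,0,0,0,1, 0,0,0,0,0,0,1]'
```

```text
time_s: 41.1
position: [0.4002, -0.175, 0.1494]
orientation: [0.706, 0.708, 0.0, 0.0]
ft_force: [-0.8, -0.3, -3.3]
finger_gap: 0.0279
finger_force: 59.7
time_s: 41.3
position: [0.4005, -0.1752, 0.1487]
orientation: [0.706, 0.708, 0.0, 0.0]
ft_force: [0.9, 0.2, -0.2]
finger_gap: 0.0281
finger_force: 60.0
time_s: 41.5
position: [0.4008, -0.1753, 0.1486]
orientation: [0.706, 0.708, 0.0, 0.001]
ft_force: [0.3, 2.3, 7.0]
finger_gap: 0.0279
finger_force: 60.9
```

```bash
python3 -m crank '[0,0,-0.004,0,0,0,0.5, 0,0,0,0,0,0,0, 0,0,0,0,0,0,0, 0,0,0,0,0,0,0, 0,0,0,0,0,0,0, 0,0,-0.04,0,0,0,0, 0,0,-0.06,0,0,0,0, 0,0,-0.06,0,0,0,0, 0,0,-0.06,0,0,0,0, 0,0,-0.06,0,0,0,0, 0,0,-0.06,0,0,0,0, 0,0,-0.06,0,0,0,0, 0,0,0,0,0,0,0, 0,0,0,0,0,0,0]'
cat > strip.py <<'E'
from h import *
from scipy.optimize import minimize
def model(f,c,zt):
    """pixel ray / plane z=zt world xy for a patch round c"""
    K=np.array(f["camera_matrix"],float);D=np.array(f["dist"],float);A=np.array(f["attitude"],float)
    M=A if A.shape==(3,3) else R.from_quat(A).as_matrix();e=np.array(f["eye"])
    pc=M.T@(np.array([*c,zt])-e);uv=cv2.projectPoints(pc.reshape(1,3),np.zeros(3),np.zeros(3),K,D)[0].ravel()
    u,v=np.meshgrid(np.arange(int(uv[0])-11,int(uv[0])+13),np.arange(int(uv[1])-11,int(uv[1])+13))
    sub=np.linspace(-.4,.4,5);su,sv=np.meshgrid(sub,sub)
    U=u[...,None]+su.ravel();V=v[...,None]+sv.ravel()
    n=cv2.undistortPoints(np.stack([U,V],-1).reshape(-1,1,2),K,D).reshape(*U.shape,2)
    d=np.dstack([n.reshape(-1,2)])[:,:,0] if 0 else np.concatenate([n,np.ones(U.shape+(1,))],-1)@M.T
    s=(zt-e[2])/d[...,2];return u,v,(e+d*s[...,None])[...,:2]
def fit(f,c,zt):
    u,v,X=model(f,c,zt);g=f["pixels"].astype(float).mean(2)[v,u]
    best=None
    def res(p,full=False):
        cx,cy,a,w=p;d=X-[cx,cy];r=np.hypot(d[...,0],d[...,1])
        al=d[...,0]*np.cos(a)+d[...,1]*np.sin(a);pe=-d[...,0]*np.sin(a)+d[...,1]*np.cos(a)
        s=((al>0)&(al<.031)&(abs(pe)<w)).mean(-1)
        m=(np.hypot(*(X.mean(2)-np.array(c)).transpose(2,0,1))<.027)
        s=cv2.GaussianBlur(s,(0,0),.7)
        B=np.stack([np.ones(m.sum()),s[m],(X.mean(2)-c)[m][:,0],(X.mean(2)-c)[m][:,1]],1)
        k,*_=np.linalg.lstsq(B,g[m],rcond=None);return ((B@k-g[m])**2).mean()+(1e3 if k[1]<0 else 0)
    cand=[(res((*c,np.radians(a),.004)),a) for a in range(0,360,4)]
    a0=min(cand)[1]
    o=min((minimize(res,(*c,np.radians(a0+q),.004),method="Nelder-Mead",options=dict(initial_simplex=[(*c,np.radians(a0+q),.004),(c[0]+.003,c[1],np.radians(a0+q),.004),(c[0],c[1]+.003,np.radians(a0+q),.004),(*c,np.radians(a0+q+8),.004),(*c,np.radians(a0+q),.006)],maxiter=400)) for q in(-6,0,6)),key=lambda o:o.fun)
    return np.degrees(o.x[2]),o.x,o.fun
if __name__=="__main__":
    import sys
    for i in range(2):
        f=grab("top")
        for c,z in eval(sys.argv[1]):
            a,x,e=fit(f,np.array(c),z);print(round((a+180)%360-180,1),x[:2].round(4),x[3].round(4),round(e,1))
E
python3 - <<'E'
from lid import *
f=grab("top");lids(cloud(f),f["pixels"],tol=.009);np.save("/tmp/x.npy",0)
E
python3 strip.py '[((.6013,-.1598),.09),((.5916,.2257),.092)]'
python3 -c "
from h import *;st()"
```

```text
time_s: 42.9
position: [0.4002, -0.175, 0.2488]
orientation: [0.706, 0.708, 0.0, 0.0]
ft_force: [-0.4, -0.9, -1.3]
finger_gap: 0.0854
finger_force: 0.0
lid c [ 0.6011 -0.1597] mid [ 0.6013 -0.161 ] n 226 centroid ang -166.8 r 0.0137 axis ang -165.6 ev [0.0041 0.0082]
lid c [0.5913 0.2263] mid [0.5916 0.2265] n 237 centroid ang 88.6 r 0.0151 axis ang 90.6 ev [0.0031 0.0081]
-168.3 [ 0.603  -0.1601] 0.0075 4.7
89.3 [0.592  0.2266] 0.0061 7.8
-167.4 [ 0.6033 -0.1598] 0.0073 4.4
88.8 [0.5919 0.2277] 0.0061 7.6
t 43.05 p [ 0.3997 -0.1746  0.2477] yang 0.19 tilt [-0.001  0.001] q6 -0.69 gap 0.0855 ff 0.0 F [-0.1 -0.6  0.1]
```

Run:
```python
from strip import *
d=np.load("/tmp/top0.npz");f=grab("top");P1=cloud(f);im1=f["pixels"].copy()
g=dict(f);g["pixels"]=d["im"]
for c in((.612,-.0755),(.611,-.173)):
    a,x,e=fit(g,np.array(c),.09);print((a+180)%360-180,x,e)
for P in(d["P"],P1):
    z=P[...,2];V,U=np.mgrid[:384,:512]
    for lo,hi,u0,u1 in((.007,.018,172,230),(.1,.122,140,178)):
        m=(z>lo)&(z<hi)&(U>u0)&(U<u1)&(V>155)&(V<255)
        q=P[m][:,:2]; 
        # long edges: per x-bin min/max of y; line fit
        b=((q[:,0]-q[:,0].min())/.012).astype(int);r=[]
        for F in(np.min,np.max):
            xs=[];ys=[]
            for k in range(3,int(b.max())-2):
                s=q[b==k]
                if len(s)>3: xs.append(s[:,0].mean());ys.append(F(s[:,1]))
            p=np.polyfit(xs,ys,1);r.append(round(np.degrees(np.arctan(p[0])),2))
        c=np.cov(q.T);w,E=np.linalg.eigh(c);print(lo,"edge yaw",r,"pca",np.degrees(np.arctan(E[1,1]/E[0,1])).round(2),q.mean(0).round(4))
cv2.imwrite("pics/z1.png",cv2.resize(im1[165:215,180:220],None,fx=10,fy=10,interpolation=cv2.INTER_NEAREST))
```

```text
-138.06567133705659 [ 0.61294042 -0.07504035  3.87348476  0.00536849] 2.182543825997624
-165.49671874925548 [ 0.61301226 -0.17365048  3.39472266  0.00685654] 2.459538710147397
0.007 edge yaw [np.float64(5.12), np.float64(-3.24)] pca 5.64 [0.5137 0.2186]
0.1 edge yaw [np.float64(6.29), np.float64(6.34)] pca 6.15 [0.4986 0.3512]
0.007 edge yaw [np.float64(4.29), np.float64(-0.95)] pca 5.21 [0.5041 0.2162]
0.1 edge yaw [np.float64(6.16), np.float64(6.14)] pca 6.1 [0.4989 0.3513]
```

View pics/z1.png

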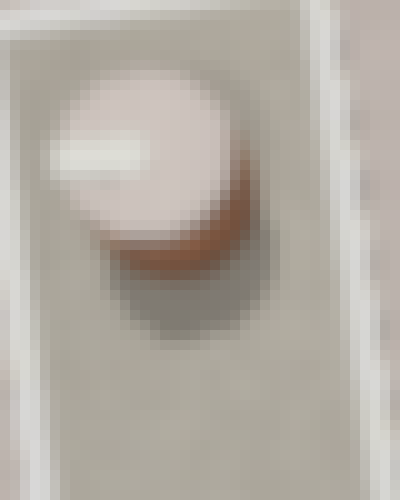

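In the crop, jar 1's strip runs left from (150,155) to (45,160). Its label reads about 90–92°, against a scanner normal of 96.2°, so it needs a trim of a few degrees later. First I'll fetch jar 2.

```bash
python3 -m crank '[0.01,0.065,0,0,0,0,0, 0.01,0.065,0,0,0,0,0, 0.01,0.065,0,0,0,0,0, 0.01,0.065,0,0,0,0,0, 0.01,0.065,0,0,0,0,0, 0.008,0.065,0,0,0,0,0, 0,0.065,0,0,0,0,0, 0,0.065,0,0,0,0,0, 0,0.065,0,0,0,0,0, 0,0.065,0,0,0,0,0, 0,0.065,0,0,0,0,0, 0,0.065,0,0,0,0,0, 0,0.031,0,0,0,0,0, 0,0,0,0,0,0,0, 0,0,0,0,0,0,0]'
python3 -c "
from h import *;to(.6025,-.160,.057,0)"
```

```text
time_s: 44.6
position: [0.6022, -0.1597, 0.2479]
orientation: [0.706, 0.708, -0.0, -0.001]
ft_force: [-0.1, 0.2, -0.6]
finger_gap: 0.0854
finger_force: 0.0
t 44.6 p [ 0.6022 -0.1597  0.2479] yang 0.2 tilt [-0.001  0.   ] q6 -0.45 gap 0.0854 ff 0.0 F [-0.1  0.2 -0.6]
shift units [-0.002  0.002  0.764]
wz units 0.004
```

```bash
python3 -m crank '[-0.002,0.002,0.06,0,0,0,0, 0,0,0.06,0,0,0,0, 0,0,0.06,0,0,0,0, 0,0,0.06,0,0,0,0, 0,0,0.06,0,0,0,0, 0,0,0.06,0,0,0,0, 0,0,0.06,0,0,0,0, 0,0,0.06,0,0,0,0, 0,0,0.06,0,0,0,0, 0,0,0.05,0,0,0,0, 0,0,0.05,0,0,0,0, 0,0,0.05,0,0,0,0, 0,0,0.04,0,0,0,0, 0,0,0.03,0,0,0,0, 0,0,0,0,0,0,0]'
python3 -m crank '[0,0,0,0,0,0,0.15, 0,0,0,0,0,0,0.15, 0,0,0,0,0,0,0.25, 0,0,0,0,0,0,0.25, 0,0,0,0,0,0,0.4, 0,0,0,0,0,0,0.4, 0,0,0,0,0,0,0.4, 0,0,0,0,0,0,0.4]' 50
python3 -c "
from h import *;st()"
```

```text
time_s: 46.1
position: [0.6026, -0.1599, 0.0572]
orientation: [0.706, 0.708, -0.0, -0.001]
ft_force: [0.0, 0.1, 0.5]
finger_gap: 0.0856
finger_force: 0.0
time_s: 46.9
position: [0.6037, -0.1605, 0.0594]
orientation: [0.706, 0.708, 0.0, 0.001]
ft_force: [-1.6, 0.1, 5.4]
finger_gap: 0.0629
finger_force: 55.8
t 46.9 p [ 0.6037 -0.1605  0.0594] yang 0.19 tilt [ 0.001 -0.001] q6 -0.45 gap 0.0629 ff 55.8 F [-1.6  0.1  5.4]
```

```bash
python3 -m crank '[0,0,-0.008,0,0,0,0.4, -0.01,0,-0.012,0,0,0,0.4, -0.01,0,-0.03,0,0,0,0.4, 0,0,-0.05,0,0,0,0.4, 0,0,-0.05,0,0,0,0.4, 0,0,-0.05,0,0,0,0.4, 0,0,-0.05,0,0,0,0.4, 0,0,-0.05,0,0,0,0.4, 0,0,-0.05,0,0,0,0.4, 0,0,-0.05,0,0,0,0.4, 0,0,-0.05,0,0,0,0.4, 0,0,-0.05,0,0,0,0.4, 0,0,-0.05,0,0,0,0.4, 0,0,-0.05,0,0,0,0.4, 0,0,-0.05,0,0,0,0.4, 0,0,-0.03,0,0,0,0.4, 0,0,-0.02,0,0,0,0.4, 0,0,0,0,0,0,0.4]'
python3 -m crank '[0.04,-0.02,0,0,0,0,0.4, 0.07,-0.03,0,0,0,0,0.4, 0.09,-0.04,0,0,0,0,0.4, 0.09,-0.04,0,0,0,0,0.4, 0.09,-0.04,0,0,0,0,0.4, 0.09,-0.04,0,0,0,0,0.4, 0.09,-0.04,0,0,0,0,0.4, 0.09,-0.04,0,0,0,0,0.4, 0.09,-0.04,0,0,0,0,0.4, 0.09,-0.04,0,0,0,0,0.4, 0.09,-0.04,0,0,0,0,0.4, 0.09,-0.04,0,0,0,0,0.4, 0.09,-0.04,0,0,0,0,0.4, 0.09,-0.04,0,0,0,0,0.4, 0.09,-0.04,0,0,0,0,0.4, 0.09,-0.04,0,0,0,0,0.4, 0.09,-0.02,0,0,0,0,0.4, 0.042,-0.005,0,0,0,0,0.4, 0,0,0,0,0,0,0.4]'
python3 -m crank '[0,0,0,0,0,0.18,0.4, 0,0,0,0,0,0.18,0.4, 0,0,0,0,0,0.18,0.4, 0,0,0,0,0,0.18,0.4, 0,0,0,0,0,0.18,0.4, 0,0,0,0,0,0.18,0.4, 0,0,0,0,0,0.18,0.4, 0,0,0,0,0,0.18,0.4, 0,0,0,0,0,0.18,0.4, 0,0,0,0,0,0.18,0.4, 0,0,0,0,0,0.18,0.4, 0,0,0,0,0,0.156,0.4, 0,0,0,0,0,0,0.4]'
python3 -c "
from h import *;to(.445,.210,.061,-96.1+.2)"
```

```text
time_s: 48.7
position: [0.6036, -0.1654, 0.2343]
orientation: [0.706, 0.708, 0.0, 0.001]
ft_force: [-0.9, -0.1, -3.5]
finger_gap: 0.0627
finger_force: 55.6
time_s: 50.6
position: [0.4424, 0.2108, 0.2331]
orientation: [0.705, 0.709, -0.0, -0.0]
ft_force: [0.5, 0.5, -3.6]
finger_gap: 0.0632
finger_force: 55.8
time_s: 51.9
position: [0.4435, 0.2087, 0.2332]
orientation: [0.999, -0.053, -0.0, 0.0]
ft_force: [-0.0, 1.1, -4.2]
finger_gap: 0.0634
finger_force: 55.6
t 51.9 p [0.4435 0.2087 0.2332] yang -96.04 tilt [-0.001 -0.001] q6 1.87 gap 0.0634 ff 55.6 F [-0.   1.1 -4.2]
shift units [ 0.006 -0.006  0.689]
wz units -0.003
```

```bash
python3 -m crank '[0,0,0.05,0,0,0,0.4, 0,0,0.06,0,0,0,0.4, 0,0,0.07,0,0,0,0.4, 0,0,0.07,0,0,0,0.4, 0,0,0.07,0,0,0,0.4, 0,0,0.07,0,0,0,0.4, 0,0,0.07,0,0,0,0.4, 0,0,0.06,0,0,0,0.4, 0,0,0.05,0,0,0,0.4, 0,0,0.04,0,0,0,0.4, 0,0,0.03,0,0,0,0.4, 0,0,0.02,0,0,0,0.4, 0,0,0.01,0,0,0,0.4, 0,0,0.008,0,0,0,0.4, 0,0,0.004,0,0,0,0.4, 0,0,0,0,0,0,0.4, 0,0,0,0,0,0,0.4]'
python3 -m crank '[0,0,0.003,0,0,0,0.4, 0,0,0,0,0,0,0.4]'; python3 -m crank '[0,0,0.003,0,0,0,0.4, 0,0,0,0,0,0,0.4]'; python3 -m crank '[0,0,0.003,0,0,0,0.4, 0,0,0,0,0,0,0.4]'
```

```text
time_s: 53.6
position: [0.4436, 0.2098, 0.0633]
orientation: [0.999, -0.052, 0.0, -0.0]
ft_force: [-0.3, -0.1, -2.5]
finger_gap: 0.0631
finger_force: 55.7
time_s: 53.8
position: [0.4434, 0.2097, 0.0624]
orientation: [0.999, -0.052, 0.0, -0.0]
ft_force: [-0.4, 0.0, -4.4]
finger_gap: 0.063
finger_force: 55.7
time_s: 54.0
position: [0.4433, 0.2097, 0.0614]
orientation: [0.999, -0.052, -0.0, 0.0]
ft_force: [0.1, -0.3, -4.2]
finger_gap: 0.0631
finger_force: 55.7
time_s: 54.2
position: [0.4434, 0.2097, 0.0613]
orientation: [0.999, -0.052, -0.0, 0.0]
ft_force: [-2.7, -1.8, 4.6]
finger_gap: 0.0627
finger_force: 56.6
```

```bash
python3 -m crank '[0,0,0,0,0,0,0.3, 0,0,0,0,0,0,0.2, 0,0,0,0,0,0,0.1, 0,0,0,0,0,0,0, 0,0,0,0,0,0,0, 0,0,0,0,0,0,0, 0,0,0,0,0,0,0, 0,0,-0.03,0,0,0,0, 0,0,-0.05,0,0,0,0, 0,0,-0.06,0,0,0,0, 0,0,-0.07,0,0,0,0, 0,0,-0.07,0,0,0,0, 0,0,-0.07,0,0,0,0, 0,0,-0.07,0,0,0,0, 0,0,-0.07,0,0,0,0, 0,0,-0.07,0,0,0,0, 0,0,-0.07,0,0,0,0, 0,0,-0.07,0,0,0,0, 0,0,-0.04,0,0,0,0, 0,0,0,0,0,0,0]'
python3 -m crank '[0,0,0,0,0,-0.18,0, 0,0,0,0,0,-0.18,0, 0,0,0,0,0,-0.18,0, 0,0,0,0,0,-0.18,0, 0,0,0,0,0,-0.18,0, 0,0,0,0,0,-0.18,0, 0,0,0,0,0,-0.18,0, 0,0,0,0,0,-0.18,0, 0,0,0,0,0,-0.18,0, 0,0,0,0,0,-0.18,0, 0,0,0,0,0,-0.18,0, 0,0,0,0,0,-0.156,0, 0,0,0,0,0,0,0]'
python3 -m crank '[-0.1,-0.01,0,0,0,0,0, -0.1,-0.01,0,0,0,0,0, -0.1,-0.01,0,0,0,0,0, -0.1,-0.01,0,0,0,0,0, -0.1,-0.01,0,0,0,0,0, -0.1,-0.01,0,0,0,0,0, -0.1,-0.01,0,0,0,0,0, -0.1,-0.01,0,0,0,0,0, -0.1,-0.01,0,0,0,0,0, -0.1,-0.01,0,0,0,0,0, -0.1,-0.01,0,0,0,0,0, -0.1,-0.01,0,0,0,0,0, -0.1,-0.01,0,0,0,0,0, -0.1,-0.01,0,0,0,0,0, -0.1,-0.01,0,0,0,0,0, 0,0,0,0,0,0,0, 0,0,0,0,0,0,0]'
python3 look.py;python3 strip.py '[((.4434,.2097),.092),((.5920,.2266),.092)]'
python3 -c "
from strip import *
to(.401,-.1752,.1494,.2)
f=grab('side')
cv2.imwrite('pics/s5.png',cv2.resize(f['pixels'][150:290,140:400],None,fx=3,fy=3,interpolation=cv2.INTER_CUBIC))
for c in ((.4434,.2097),(.592,.2266)):
    a,x,e=fit(f,np.array(c),.092);print('side',a%360,x[:2],x[3],e)"
```

```text
time_s: 56.2
position: [0.4443, 0.2099, 0.2481]
orientation: [0.999, -0.052, 0.002, -0.001]
ft_force: [-0.0, -0.5, -1.3]
finger_gap: 0.0855
finger_force: 0.0
time_s: 57.5
position: [0.4428, 0.2096, 0.2449]
orientation: [0.706, 0.709, -0.001, -0.0]
ft_force: [0.6, -0.9, 0.0]
finger_gap: 0.0851
finger_force: 0.0
time_s: 59.2
position: [0.4067, -0.1654, 0.2453]
orientation: [0.707, 0.707, 0.0, -0.001]
ft_force: [-0.1, 0.9, -0.1]
finger_gap: 0.0855
finger_force: 0.0
lid c [0.5916 0.2262] mid [0.5915 0.2265] n 242 centroid ang 89.5 r 0.015 axis ang 88.5 ev [0.0036 0.0079]
lid c [0.4432 0.2087] mid [0.4431 0.2094] n 252 centroid ang 93.5 r 0.0166 axis ang 91.4 ev [0.0038 0.0077]
88.9 [0.4423 0.2121] 0.0065 3.0
88.3 [0.5917 0.2274] 0.0062 4.1
89.2 [0.442  0.2125] 0.0068 3.1
89.2 [0.592  0.2267] 0.0061 4.2
t 59.35 p [ 0.407  -0.1645  0.2456] yang 0.18 tilt [-0.     0.001] q6 -0.66 gap 0.0852 ff 0.0 F [ 0.   0.6 -0.1]
shift units [-0.043 -0.024  0.385]
wz units -0.0
side 99.10954554416894 [0.44475092 0.21300207] 0.007937408094282832 37.94082263954254
side 85.83278319547301 [0.59247418 0.22861947] 0.006088027103678076 13.706890487886565
```

View pics/s5.png

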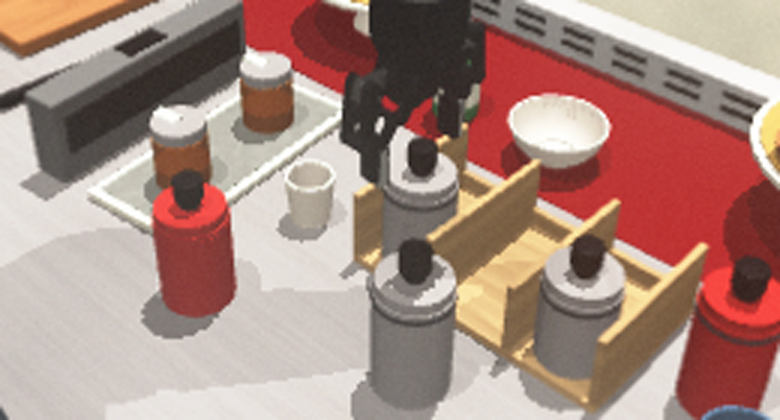

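The side crop shows both jars upright on the tray at (180,140) and (265,90), the tall canister parked at (412,320), and the other two canisters in their bays. I'll put the tall canister back and improve the strip fit at the same time.

```bash
python3 -m crank '[-0.041,-0.024,0,0,0,0,0, 0,0,0.05,0,0,0,0, 0,0,0.06,0,0,0,0, 0,0,0.06,0,0,0,0, 0,0,0.06,0,0,0,0, 0,0,0.06,0,0,0,0, 0,0,0.05,0,0,0,0, 0,0,0.03,0,0,0,0, 0,0,0.014,0,0,0,0, 0,0,0,0,0,0,0, 0,0,0,0,0,0,0]'
python3 -c "
from h import *;to(.401,-.1752,.1494,.2)"
cat > strip2.py <<'E'
from strip import *
def fit2(f,c,zt,full=False):
    u,v,X=model(f,c,zt);g=f["pixels"].astype(float)[v,u].mean(-1);Xm=X.mean(2)
    m=np.hypot(*(Xm-np.array(c)).transpose(2,0,1))<.0285
    def res(p,a):
        cx,cy,w,l=p;d=X-[cx,cy]
        al=d[...,0]*np.cos(a)+d[...,1]*np.sin(a);pe=-d[...,0]*np.sin(a)+d[...,1]*np.cos(a)
        soft=lambda t:np.clip(t/.0006+.5,0,1)
        s=(soft(al)*soft(l-al)*soft(w-abs(pe))).mean(-1);out=[]
        for bl in (.01,.6):
            ss=cv2.GaussianBlur(s,(0,0),bl) if bl>.1 else s
            B=np.stack([np.ones(m.sum()),ss[m],(Xm-c)[m][:,0],(Xm-c)[m][:,1]],1)
            k,*_=np.linalg.lstsq(B,g[m],rcond=None);out.append(((B@k-g[m])**2).mean()+(1e3 if k[1]<0 else 0))
        return min(out)
    def prof(a):
        o=minimize(res,(*c,.004,.029),args=(a,),method="Nelder-Mead",options=dict(maxiter=250,initial_simplex=np.array([(*c,.004,.029)]*5)+np.array([[0,0,0,0],[.003,0,0,0],[0,.003,0,0],[0,0,.002,0],[0,0,0,-.005]])))
        return o.fun,o.x
    return prof
def run(f,c,zt,a0):
    pr=fit2(f,np.array(c),zt)
    A=np.arange(a0-18,a0+19,3);Q=[pr(np.radians(a)) for a in A]
    F=np.array([q[0] for q in Q]);i=F.argmin();print(dict(zip(A.tolist(),F.round(2).tolist())),Q[i][1].round(4))
E
python3 - <<'E'
from strip2 import *
f=grab("top")
run(f,(.443,.210),.092,93);run(f,(.592,.227),.092,93)
g=dict(f);g["pixels"]=np.load("/tmp/top0.npz")["im"]
run(g,(.6125,-.075),.09,-138);run(g,(.612,-.173),.09,-166)
s=grab("side");run(s,(.443,.210),.092,93);run(s,(.592,.227),.092,93)
E
```

```text
time_s: 60.5
position: [0.4014, -0.176, 0.1503]
orientation: [0.706, 0.708, 0.0, 0.0]
ft_force: [-0.1, -0.7, 1.1]
finger_gap: 0.0856
finger_force: 0.0
t 60.5 p [ 0.4014 -0.176   0.1503] yang 0.19 tilt [ 0.001 -0.001] q6 -0.69 gap 0.0856 ff 0.0 F [-0.1 -0.7  1.1]
shift units [ 0.003 -0.002  0.003]
wz units -0.0
{75: 8.78, 78: 8.05, 81: 7.28, 84: 6.72, 87: 6.5, 90: 6.16, 93: 6.3, 96: 6.59, 99: 6.95, 102: 7.51, 105: 8.27, 108: 9.51, 111: 10.92} [0.4421 0.2121 0.0069 0.0282]
{75: 13.73, 78: 12.73, 81: 11.94, 84: 11.27, 87: 10.96, 90: 10.9, 93: 11.08, 96: 11.65, 99: 12.55, 102: 13.12, 105: 14.23, 108: 15.48, 111: 16.82} [0.5922 0.2269 0.0062 0.0293]
{-156: 13.25, -153: 11.87, -150: 10.64, -147: 9.59, -144: 8.71, -141: 8.13, -138: 7.9, -135: 8.07, -132: 8.61, -129: 9.43, -126: 10.52, -123: 11.83, -120: 13.27} [ 0.613  -0.0747  0.0059  0.0342]
{-184: 12.56, -181: 10.99, -178: 9.17, -175: 7.5, -172: 6.35, -169: 5.64, -166: 5.34, -163: 5.36, -160: 5.66, -157: 6.3, -154: 7.29, -151: 8.52, -148: 9.92} [ 0.6135 -0.1737  0.0068  0.0304]
{75: 39.33, 78: 37.95, 81: 36.57, 84: 35.29, 87: 34.21, 90: 31.53, 93: 29.47, 96: 27.98, 99: 27.38, 102: 27.48, 105: 28.07, 108: 29.01, 111: 30.67} [0.445  0.2127 0.0086 0.0426]
{75: 20.36, 78: 18.52, 81: 17.1, 84: 16.05, 87: 16.05, 90: 16.2, 93: 16.76, 96: 17.57, 99: 18.35, 102: 19.56, 105: 20.77, 108: 22.51, 111: 23.7} [0.5917 0.2283 0.0073 0.0356]
```

```bash
python3 -m crank '[0.003,0,0.002,0,0,0,0.5, 0,0,0,0,0,0,0.5, 0,0,0,0,0,0,0.5, 0,0,0,0,0,0,1, 0,0,0,0,0,0,1, 0,0,0,0,0,0,1, 0,0,0,0,0,0,1, 0,0,0,0,0,0,1, 0,0,0,0,0,0,1]' 60
python3 -m crank '[0,0,-0.01,0,0,0,1, 0,0,-0.02,0,0,0,1, 0,0,-0.03,0,0,0,1, 0,0,-0.04,0,0,0,1, 0,0,-0.05,0,0,0,1, 0,0,-0.06,0,0,0,1, 0,0,-0.06,0,0,0,1, 0,0,-0.06,0,0,0,1, 0,0,-0.06,0,0,0,1, 0,0,-0.05,0,0,0,1, 0,0,-0.04,0,0,0,1, 0,0,0,0,0,0,1]'
python3 -m crank '[0,0.05,0,0,0,0,1, 0,0.05,0,0,0,0,1, 0,0.05,0,0,0,0,1, 0,0.05,0,0,0,0,1, 0,0.05,0,0,0,0,1, 0,0.05,0,0,0,0,1, 0,0.05,0,0,0,0,1, 0,0.05,0,0,0,0,1, 0,0.05,0,0,0,0,1, 0,0.047,0,0,0,0,1, 0,0,0,0,0,0,1, 0,0,0,0,0,0,1]'
python3 -c "
from h import *;to(.5257,-.1749,.1588,.2)"
```

```text
time_s: 61.5
position: [0.4015, -0.1751, 0.1496]
orientation: [0.706, 0.708, 0.0, 0.0]
ft_force: [0.4, 0.6, 5.1]
finger_gap: 0.0279
finger_force: 59.4
time_s: 62.7
position: [0.4018, -0.1755, 0.2711]
orientation: [0.706, 0.708, 0.0, 0.002]
ft_force: [0.0, -0.3, -2.8]
finger_gap: 0.028
finger_force: 59.5
time_s: 63.9
position: [0.5254, -0.1745, 0.2691]
orientation: [0.706, 0.708, -0.0, -0.0]
ft_force: [0.0, 0.3, -3.6]
finger_gap: 0.0278
finger_force: 59.8
t 63.9 p [ 0.5254 -0.1745  0.2691] yang 0.21 tilt [-0.001  0.   ] q6 -0.54 gap 0.0278 ff 59.8 F [ 0.   0.3 -3.6]
shift units [-0.002  0.002  0.441]
wz units 0.0
```

```bash
python3 -m crank '[-0.001,0.001,0.04,0,0,0,1, 0,0,0.06,0,0,0,1, 0,0,0.06,0,0,0,1, 0,0,0.06,0,0,0,1, 0,0,0.06,0,0,0,1, 0,0,0.04,0,0,0,1, 0,0,0.03,0,0,0,1, 0,0,0.03,0,0,0,1, 0,0,0.02,0,0,0,1, 0,0,0.02,0,0,0,1, 0,0,0.01,0,0,0,1, 0,0,0.006,0,0,0,1, 0,0,0,0,0,0,1, 0,0,0,0,0,0,1]'
python3 -m crank '[0,0,0.003,0,0,0,1, 0,0,0,0,0,0,1]';python3 -m crank '[0,0,0.002,0,0,0,1, 0,0,0,0,0,0,1]'
```

```text
time_s: 65.3
position: [0.5258, -0.1749, 0.1606]
orientation: [0.706, 0.708, 0.0, 0.0]
ft_force: [0.8, 0.3, -3.7]
finger_gap: 0.0281
finger_force: 59.9
time_s: 65.5
position: [0.5258, -0.1749, 0.1598]
orientation: [0.706, 0.708, 0.0, 0.0]
ft_force: [-0.3, -0.2, -2.3]
finger_gap: 0.0278
finger_force: 59.9
time_s: 65.7
position: [0.526, -0.175, 0.1597]
orientation: [0.706, 0.708, 0.0, 0.001]
ft_force: [-0.8, 0.8, 1.5]
finger_gap: 0.0282
finger_force: 60.3
```

```bash
python3 -m crank '[0,0,0,0,0,0,0.5, 0,0,0,0,0,0,0, 0,0,0,0,0,0,0, 0,0,0,0,0,0,0, 0,0,0,0,0,0,0, 0,0,-0.04,0,0,0,0, 0,0,-0.06,0,0,0,0, 0,0,-0.06,0,0,0,0, 0,0,-0.06,0,0,0,0, 0,0,-0.06,0,0,0,0, 0,0,-0.06,0,0,0,0, 0,0,-0.04,0,0,0,0, 0,0,0,0,0,0,0]'
python3 -m crank '[0.1,0.016,0,0,0,0,0, 0.1,0.016,0,0,0,0,0, 0.1,0.016,0,0,0,0,0, 0.1,0.016,0,0,0,0,0, 0.1,0.016,0,0,0,0,0, 0.1,0.016,0,0,0,0,0, 0.1,0.016,0,0,0,0,0, 0.1,0.016,0,0,0,0,0, 0.1,0.016,0,0,0,0,0, 0.1,0.016,0,0,0,0,0, 0.1,0.016,0,0,0,0,0, 0.1,0.016,0,0,0,0,0, 0.1,0.016,0,0,0,0,0, 0.1,0.016,0,0,0,0,0, 0.1,0.016,0,0,0,0,0, 0.1,0.016,0,0,0,0,0, 0,0,0,0,0,0,0, 0,0,0,0,0,0,0]'
python3 -c "
from h import *;to(.592,.2275,.06,0)"
```

```text
time_s: 67.0
position: [0.5265, -0.1752, 0.2562]
orientation: [0.706, 0.708, 0.0, 0.002]
ft_force: [-0.1, -0.4, 0.5]
finger_gap: 0.0852
finger_force: 0.0
time_s: 68.8
position: [0.5878, 0.2256, 0.253]
orientation: [0.705, 0.709, -0.001, -0.0]
ft_force: [-0.4, -0.0, 0.5]
finger_gap: 0.0857
finger_force: 0.0
t 68.8 p [0.5878 0.2256 0.253 ] yang 0.26 tilt [-0.002 -0.001] q6 0.17 gap 0.0857 ff 0.0 F [-0.4 -0.   0.5]
shift units [0.008 0.018 0.772]
wz units 0.006
```

```bash
python3 -m crank '[0.008,0.017,0.05,0,0,0,0, 0,0,0.06,0,0,0,0, 0,0,0.06,0,0,0,0, 0,0,0.06,0,0,0,0, 0,0,0.06,0,0,0,0, 0,0,0.06,0,0,0,0, 0,0,0.06,0,0,0,0, 0,0,0.06,0,0,0,0, 0,0,0.06,0,0,0,0, 0,0,0.06,0,0,0,0, 0,0,0.05,0,0,0,0, 0,0,0.05,0,0,0,0, 0,0,0.04,0,0,0,0, 0,0,0.03,0,0,0,0, 0,0,0.012,0,0,0,0, 0,0,0,0,0,0,0, 0,0,0,0,0,0,0]'
python3 -m crank '[0,0,0,0,0,0,0.15, 0,0,0,0,0,0,0.15, 0,0,0,0,0,0,0.25, 0,0,0,0,0,0,0.25, 0,0,0,0,0,0,0.4, 0,0,0,0,0,0,0.4, 0,0,0,0,0,0,0.4, 0,0,0,0,0,0,0.4, 0,0,-0.01,0,0,0,0.4, 0,0,-0.02,0,0,0,0.4, 0,0,0,0,0,0,0.4]' 50
python3 -m crank '[0,0,0,0,0,-0.167,0.4, 0,0,0,0,0,-0.167,0.4, 0,0,0,0,0,-0.167,0.4, 0,0,0,0,0,-0.167,0.4, 0,0,0,0,0,-0.167,0.4, 0,0,0,0,0,-0.165,0.4, 0,0,0,0,0,0,0.4, 0,0,0.015,0,0,0,0.4, 0,0,0.008,0,0,0,0.4, 0,0,0.003,0,0,0,0.4, 0,0,0.002,0,0,0,0.4, 0,0,0,0,0,0,0.4, 0,0,0,0,0,0,0.4]'
python3 -c "
from h import *;st()"
```

```text
time_s: 70.5
position: [0.593, 0.2275, 0.0616]
orientation: [0.706, 0.708, 0.0, 0.0]
ft_force: [0.4, -0.2, -0.2]
finger_gap: 0.0853
finger_force: 0.0
time_s: 71.6
position: [0.5924, 0.2274, 0.0685]
orientation: [0.706, 0.708, -0.0, -0.0]
ft_force: [1.3, -0.6, -2.7]
finger_gap: 0.0632
finger_force: 55.5
time_s: 72.9
position: [0.5926, 0.2275, 0.0616]
orientation: [0.381, 0.924, 0.0, 0.0]
ft_force: [0.3, -0.7, -3.3]
finger_gap: 0.063
finger_force: 55.7
t 72.9 p [0.5926 0.2275 0.0616] yang 45.18 tilt [0. 0.] q6 -0.61 gap 0.063 ff 55.7 F [ 0.3 -0.7 -3.3]
```

```bash
python3 -m crank '[0,0,0.003,0,0,0,0.4, 0,0,0.002,0,0,0,0.4, 0,0,0,0,0,0,0.4, 0,0,0,0,0,0,0.4]'
python3 -m crank '[0,0,0,0,0,0,0.3, 0,0,0,0,0,0,0.2, 0,0,0,0,0,0,0.1, 0,0,0,0,0,0,0, 0,0,0,0,0,0,0, 0,0,0,0,0,0,0, 0,0,0,0,0,0,0, 0,0,-0.03,0,0,0,0, 0,0,-0.05,0,0,0,0, 0,0,-0.06,0,0,0,0, 0,0,-0.07,0,0,0,0, 0,0,-0.07,0,0,0,0, 0,0,-0.07,0,0,0,0, 0,0,-0.07,0,0,0,0, 0,0,-0.07,0,0,0,0, 0,0,-0.07,0,0,0,0, 0,0,-0.07,0,0,0,0, 0,0,-0.07,0,0,0,0, 0,0,0,0,0,0,0]'
python3 -m crank '[-0.028,-0.085,0,0,0,0,0, -0.028,-0.085,0,0,0,0,0, -0.028,-0.085,0,0,0,0,0, -0.028,-0.085,0,0,0,0,0, -0.028,-0.085,0,0,0,0,0, -0.028,-0.085,0,0,0,0,0, -0.028,-0.085,0,0,0,0,0, -0.028,-0.085,0,0,0,0,0, -0.028,-0.085,0,0,0,0,0, -0.028,-0.085,0,0,0,0,0, -0.028,-0.085,0,0,0,0,0, -0.028,-0.085,0,0,0,0,0, -0.028,-0.085,0,0,0,0,0, -0.028,-0.085,0,0,0,0,0, -0.028,-0.085,0,0,0,0,0, 0,0,0,0,0,0,0, 0,0,0,0,0,0,0]'
python3 look.py
python3 - <<'E'
from strip2 import *
st();f=grab("top");run(f,(.5922,.227),.092,138);run(f,(.443,.210),.092,93)
s=grab("side");run(s,(.592,.227),.092,138);run(s,(.443,.21),.092,93)
E
```

```text
time_s: 73.3
position: [0.5927, 0.2275, 0.0615]
orientation: [0.381, 0.925, -0.0, 0.0]
ft_force: [-3.9, -1.8, 6.0]
finger_gap: 0.0628
finger_force: 56.5
time_s: 75.2
position: [0.5944, 0.2279, 0.2402]
orientation: [0.381, 0.925, 0.002, 0.003]
ft_force: [-0.8, 0.2, 0.3]
finger_gap: 0.0856
finger_force: 0.0
time_s: 76.9
position: [0.4423, -0.0727, 0.2353]
orientation: [0.382, 0.924, 0.0, 0.0]
ft_force: [1.1, 0.7, -1.0]
finger_gap: 0.0852
finger_force: 0.0
lid c [0.5919 0.2255] mid [0.5925 0.2262] n 240 centroid ang 128.5 r 0.016 axis ang 143.4 ev [0.0039 0.0075]
lid c [0.4432 0.2083] mid [0.4431 0.2094] n 260 centroid ang 93.2 r 0.0172 axis ang 92.7 ev [0.0038 0.0075]
t 76.95 p [ 0.4425 -0.0723  0.2353] yang 45.17 tilt [0. 0.] q6 -1.22 gap 0.0853 ff 0.0 F [ 0.6  0.2 -0.8]
{120: 14.11, 123: 13.08, 126: 12.02, 129: 11.01, 132: 10.25, 135: 9.51, 138: 9.1, 141: 8.93, 144: 9.06, 147: 9.46, 150: 10.01, 153: 11.04, 156: 12.13} [0.5927 0.2293 0.0065 0.0332]
{75: 8.76, 78: 7.99, 81: 7.2, 84: 6.59, 87: 6.37, 90: 5.99, 93: 6.06, 96: 6.39, 99: 6.74, 102: 7.3, 105: 7.99, 108: 9.26, 111: 10.65} [0.4421 0.212  0.0068 0.0279]
{120: 39.3, 123: 34.04, 126: 30.27, 129: 26.62, 132: 24.02, 135: 22.81, 138: 22.47, 141: 18.3, 144: 18.01, 147: 18.38, 150: 20.23, 153: 23.19, 156: 27.59} [0.597  0.2313 0.0067 0.0363]
{75: 52.14, 78: 49.25, 81: 46.55, 84: 44.46, 87: 42.0, 90: 38.62, 93: 34.88, 96: 32.37, 99: 31.53, 102: 31.87, 105: 33.1, 108: 34.98, 111: 38.15} [0.4451 0.2125 0.0086 0.0377]
```

With the jar turned 45°, the reading is about 142°, so the earlier 90° was pixel snapping and the true angle was about 96–97°, as planned. I'll turn jar 1 back by 45° and leave jar 2.

```bash
python3 -m crank '[0.028,0.085,0,0,0,0,0, 0.028,0.085,0,0,0,0,0, 0.028,0.085,0,0,0,0,0, 0.028,0.085,0,0,0,0,0, 0.028,0.085,0,0,0,0,0, 0.028,0.085,0,0,0,0,0, 0.028,0.085,0,0,0,0,0, 0.028,0.085,0,0,0,0,0, 0.028,0.085,0,0,0,0,0, 0.028,0.085,0,0,0,0,0, 0.028,0.085,0,0,0,0,0, 0.028,0.085,0,0,0,0,0, 0.028,0.085,0,0,0,0,0, 0.028,0.085,0,0,0,0,0, 0.028,0.085,0,0,0,0,0, 0,0,0,0,0,0,0, 0,0,0,0,0,0,0]'
python3 -c "
from h import *;to(.5926,.2276,.0615,45.2)"
```

```text
time_s: 78.75
position: [0.592, 0.2284, 0.2346]
orientation: [0.38, 0.925, -0.0, -0.0]
ft_force: [-0.6, 0.2, -0.4]
finger_gap: 0.0854
finger_force: 0.0
t 78.75 p [0.592  0.2284 0.2346] yang 45.31 tilt [-0.001 -0.   ] q6 -0.61 gap 0.0854 ff 0.0 F [-0.6  0.2 -0.4]
shift units [-0.004 -0.     0.693]
wz units 0.002
```

```bash
python3 -m crank '[-0.004,0,0.05,0,0,0,0, 0,0,0.06,0,0,0,0, 0,0,0.06,0,0,0,0, 0,0,0.06,0,0,0,0, 0,0,0.06,0,0,0,0, 0,0,0.06,0,0,0,0, 0,0,0.06,0,0,0,0, 0,0,0.06,0,0,0,0, 0,0,0.06,0,0,0,0, 0,0,0.05,0,0,0,0, 0,0,0.04,0,0,0,0, 0,0,0.03,0,0,0,0, 0,0,0.03,0,0,0,0, 0,0,0.012,0,0,0,0, 0,0,0,0,0,0,0, 0,0,0,0,0,0,0]'
python3 -m crank '[0,0,0,0,0,0,0.15, 0,0,0,0,0,0,0.15, 0,0,0,0,0,0,0.25, 0,0,0,0,0,0,0.25, 0,0,0,0,0,0,0.4, 0,0,0,0,0,0,0.4, 0,0,0,0,0,0,0.4, 0,0,0,0,0,0,0.4, 0,0,-0.01,0,0,0,0.4, 0,0,-0.02,0,0,0,0.4, 0,0,0,0,0,0,0.4]' 50
python3 -m crank '[0,0,0,0,0,0.168,0.4, 0,0,0,0,0,0.168,0.4, 0,0,0,0,0,0.168,0.4, 0,0,0,0,0,0.168,0.4, 0,0,0,0,0,0.168,0.4, 0,0,0,0,0,0.168,0.4, 0,0,0,0,0,0,0.4, 0,0,0.015,0,0,0,0.4, 0,0,0.008,0,0,0,0.4, 0,0,0.003,0,0,0,0.4, 0,0,0.002,0,0,0,0.4, 0,0,0,0,0,0,0.4, 0,0,0,0,0,0,0.4]'
python3 -m crank '[0,0,0.003,0,0,0,0.4, 0,0,0,0,0,0,0.4]'; python3 -m crank '[0,0,0.002,0,0,0,0.4, 0,0,0,0,0,0,0.4]'
```

```text
time_s: 80.35
position: [0.5936, 0.2268, 0.0627]
orientation: [0.381, 0.925, 0.0, 0.0]
ft_force: [1.2, 0.2, -0.3]
finger_gap: 0.0852
finger_force: 0.0
time_s: 81.45
position: [0.5929, 0.2267, 0.0696]
orientation: [0.381, 0.925, -0.0, -0.0]
ft_force: [0.0, 0.4, -2.9]
finger_gap: 0.0631
finger_force: 55.5
time_s: 82.75
position: [0.5933, 0.2268, 0.0629]
orientation: [0.708, 0.706, 0.0, 0.0]
ft_force: [-2.4, -0.3, 0.5]
finger_gap: 0.063
finger_force: 55.7
time_s: 82.95
position: [0.5933, 0.2268, 0.0629]
orientation: [0.708, 0.706, 0.0, 0.0]
ft_force: [-3.8, -2.1, 5.1]
finger_gap: 0.0629
finger_force: 56.4
time_s: 83.15
position: [0.5933, 0.2268, 0.0629]
orientation: [0.708, 0.706, -0.0, 0.0]
ft_force: [-6.2, -1.1, 8.3]
finger_gap: 0.0629
finger_force: 56.6
```

Now release, back away, and make the final check.

```bash
python3 -m crank '[0,0,-0.004,0,0,0,0.4, 0,0,0,0,0,0,0.3, 0,0,0,0,0,0,0.2, 0,0,0,0,0,0,0.1, 0,0,0,0,0,0,0, 0,0,0,0,0,0,0, 0,0,0,0,0,0,0, 0,0,0,0,0,0,0, 0,0,-0.03,0,0,0,0, 0,0,-0.05,0,0,0,0, 0,0,-0.06,0,0,0,0, 0,0,-0.07,0,0,0,0, 0,0,-0.07,0,0,0,0, 0,0,-0.07,0,0,0,0, 0,0,-0.07,0,0,0,0, 0,0,-0.07,0,0,0,0, 0,0,-0.07,0,0,0,0, 0,0,-0.07,0,0,0,0, 0,0,-0.07,0,0,0,0]'
python3 -m crank '[-0.06,-0.07,-0.03,0,0,0,0, -0.06,-0.07,-0.03,0,0,0,0, -0.06,-0.07,-0.03,0,0,0,0, -0.06,-0.07,-0.03,0,0,0,0, -0.06,-0.07,0,0,0,0,0, -0.06,-0.07,0,0,0,0,0, -0.06,-0.07,0,0,0,0,0, -0.06,-0.07,0,0,0,0,0, -0.06,-0.07,0,0,0,0,0, -0.06,-0.07,0,0,0,0,0, -0.06,-0.07,0,0,0,0,0, -0.06,-0.07,0,0,0,0,0, 0,0,0,0,0,0,0, 0,0,0,0,0,0,0]'
python3 look.py tf
python3 - <<'E'
from h import *
s,_=st();f=grab("top");P=cloud(f);z=P[...,2]
for n,c,lo,hi in(("mid",(.5269,-.0756),.115,.133),("tall",(.5249,-.1747),.133,.147),("low",(.5258,-.2657),.1,.115)):
    m=(np.hypot(P[...,0]-c[0],P[...,1]-c[1])<.045)&(z>lo)&(z<hi);print(n,m.sum(),P[m].mean(0).round(4),"was",c)
E
```

```text
time_s: 85.05
position: [0.5935, 0.2268, 0.2403]
orientation: [0.708, 0.706, 0.001, 0.001]
ft_force: [-0.3, 0.1, 0.4]
finger_gap: 0.0856
finger_force: 0.0
time_s: 86.45
position: [0.3831, 0.0472, 0.2689]
orientation: [0.709, 0.706, 0.001, 0.001]
ft_force: [-0.1, -0.1, 0.0]
finger_gap: 0.0853
finger_force: 0.0
lid c [0.5934 0.2265] mid [0.5943 0.2262] n 244 centroid ang 94.2 r 0.0157 axis ang 98.5 ev [0.0038 0.0071]
lid c [0.4427 0.2085] mid [0.4433 0.2094] n 250 centroid ang 90.3 r 0.0169 axis ang 93.7 ev [0.0037 0.0075]
t 86.5 p [0.3833 0.0474 0.2687] yang -0.19 tilt [ 0.003 -0.   ] q6 -0.18 gap 0.0853 ff 0.0 F [-0.   0.7  0.4]
mid 259 [ 0.5255 -0.0759  0.1237] was (0.5269, -0.0756)
tall 247 [ 0.5256 -0.1745  0.1379] was (0.5249, -0.1747)
low 242 [ 0.5264 -0.2661  0.1092] was (0.5258, -0.2657)
```

View pics/tf.png

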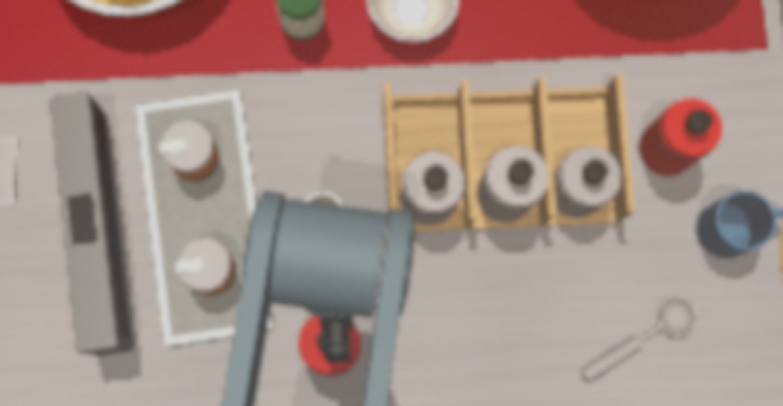

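The final picture shows both jars upright on the tray at crop (188,148) and (205,265), strips towards the scanner. All three canisters are in their bays within 2 mm of the start, and nothing else seen in the picture has moved.

```bash
python3 -c "
from plant import bot;print(bot.close_job())"
```

```text
the job is handed in; nothing more can be done
None
```

I handed the job in at about 87 s: both jars present are upright on the tray facing the scanner (labels square to within roughly 5° by camera), and all canisters are back in their bays within 2 mm.

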